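# Shim the rocking board carrier

### The job

The board carrier on the blue mat rocks because one of its feet is too short, which makes probing the board impossible. Slide flat shims under that foot one by one, as many as the gap needs, then push the wedge shim thin end first in on top of them until you feel it take up the rest and the carrier stands level and no longer rocks. Do not shove, lift or jack up the carrier, leave the other things on the mat where they are, and finish with the wedge lying flat on the flat shims and everything let go.

Things in the scene. Friction and masses are not known exactly. Their poses are not given: they have to be found in the camera images.
- carrier: Loose board carrier, 3 to 4.2 kg: aluminium plate 180 (x) x 240 (y) x 8 mm, green circuit board on top, on four domed steel feet of radius 13 mm at x = +-70, y = +-100 mm. Origin: under the plate's centre, level with the good feet's undersides; z up. Plate underside at z = 45, top at 53, tallest component at 83 mm. The foot at x = -70, y = -100 (corner nearest the shims) is too short.
- loose_corner (a point): Bare spot on top of the carrier's plate (z = 53 mm) straight above the short foot, 20 mm in from both plate edges; axes as the carrier's. Level, the short foot hangs 12.5 to 20.5 mm above the mat, different each time. 3 to 8 N straight down here tips the carrier until that foot lands; let go, it tips back onto its three good feet.
- flat_a: Flat grey steel-coloured shim, 36 (x) x 150 (y) x 6 mm (z), 90 g, lying on the mat. Origin: centre of its underside.
- flat_b: A second flat shim, the same as the first.
- wedge: Steel-grey wedge shim, 32 (x) x 150 mm (y), 110 g, on the mat. Origin: centre of its underside. Thin end at y = +75 mm, 2 mm thick; it thickens by 1 mm every 10 mm to 12 mm at y = -25 mm and stays so to an upstanding heel, 24 mm high, from y = -63 to its blunt end face at y = -75 mm. Balance point at y = -32 mm. Push its heel: 5 to 12 N wedges it tight under the foot, and it stays.
- mat: Blue bench mat, fixed, 460 (x) x 1000 (y) mm; origin on the table under its centre. Its top is 4 mm above the table; carrier, shims and bystanders stand on it.
- screwdriver: Bystander on the mat: screwdriver, 170 mm. Leave it be.
- tape_roll: Bystander on the mat: black roll of tape, 76 mm across, 19 mm high. Leave it be.
- flux_jar: Bystander on the mat: small glass jar, 48 mm across, 60 mm high. Leave it be.
- probe: Bystander on the mat: black test probe, 130 mm long, lying. Leave it be.
- heatsink: Bystander on the mat: finned aluminium heatsink, 50 x 80 x 30 mm. Leave it be.
- mug: Bystander on the mat: white mug, 72 mm across, 75 mm high. Leave it be.
There are look-alikes about, which are no part of the job. Leave any yellow look-alike of the flat_b alone.

How it is judged:
By the outcome, as a careful person would: the job done as asked, in the order asked, and still so for the second after the job is handed in, with the robot touching nothing.
It also fails if it takes over 72 s, if anything falls off the work surface, if the arm or the gripper's body presses on something with over 40 N, if the wrist force passes 120 N, or if a joint passes its speed limit or range.

### The arm

A 7-joint arm with a two-finger parallel gripper is mounted at the origin on the work surface. World frame = base frame: x ahead of the robot, y to its left, z up, the work surface at z = 0. Lengths are in m, angles in rad, forces in N, time in s.
With the tool pointing down it reaches from about 0.4 to 0.875 m from the base axis. Payload 6.5 kg.
Tool frame: the origin (TCP) lies at the very end of the fingers, on their centre line; the grasp point (between the pads) lies 19 mm behind it (robot.grip_depth is the z of the grasp point in the tool frame, in m); z points along the fingers, y is the line along which they close (so a half turn about z gives the same grasp; the last joint's range is limited). The gripper opens to 88 mm and grips with 3 to 60 N. Pads are 18 mm wide; open, the fingers measure 123 mm over their backs; the gripper's body (75 mm by 187 mm) begins 45 mm behind the grasp point.
Start: joints at [-1.379, 0.536, -0.004, 1.538, 0.003, 1.067, -0.071], TCP at [0.166, 0.629, 0.239] pointing down, gripper open.
Joint ranges: [-2.7, 2.7], [-0.37, 2.16], [-1.27, 1.26], [0.24, 2.4], [-1.31, 4.45], [0.19, 1.91], [-2.76, 2.76]. Speed limits (rad/s): [2.39, 2.39, 3.14, 3.14, 3.14, 3.14, 3.14].

### API

Orientations are given as [roll, pitch, yaw] about the fixed x, y, z axes, in that order (R = Rz(yaw) Ry(pitch) Rx(roll)).
In Python, from cell import robot, vision gives the robot as it stands. The module is installed in compiled form; this text tells all that it offers.
- The arm moves only by the tool move_arm, never from a script. Its argument "plan" is a list of rows, each an object of numbers: "x", "y", "z": the shift along the world's x, y, z in cm; "ax", "ay", "az": the turn, a rotation vector about the world's x, y, z in degrees; "fingers": the closure, from -1 (fully open) to 1 (shut), so that 0 is half open. A call has 1 to 12 rows; each row shifts and turns the commanded pose from where the row before left it; what a row does not reach is not made up. A row lasts 1/8 s, in which the tool goes at most 62.5 mm and 10.7 degrees, less where a joint would pass 70% of its speed; a pose out of reach is approached as far as the arm can. A call is refused whole if a number of a shift passes 6.25 or a number of a turn 10.7, either way. A call with a gripper value outside its range is refused whole. The fingers move at their own pace and stop on an object; "newtons" is the grip in N (left out, the last holds). Time passes only in rows, so rows that do not move let the fingers close. It gives the time, the measured TCP pose, the force, the opening and the grip force at its end, in the units of the state.
- robot.get_state(): the state, without advancing time (a new reading comes with each control period).
- vision.camera(name): name is "scene" or "side" or "wrist"; returns (picture, depth): 420x560x3 uint8, blue, green, red; 420x560 float32, m along the optical axis (not along the pixel's ray), 0 where there is no reading.
- vision.get_calibration(name): a dict with "fx", "fy", "cx", "cy" (pixels), "dist_coeffs" ([k1, k2, p1, p2, k3] as OpenCV has them; the pictures are not rectified), "R" (3x3) and "t" (3): a world point X has camera coordinates R X + t. Camera axes: x right, y down, z forward; pixel columns grow to the right and rows downward; lengths in m; the calibration is good to about 2 mm. A picture is of the moment at which its call begins: read the wrist's pose just before it. get_calibration takes no time and is no camera call; for the wrist camera it gives the pose at the moment of the call.
- robot.sign_off(): hands the job in; it is judged then, once.
The state is a dict: "time": time; "qpos": joint angles; "joint_velocities": joint speeds; "tau": joint torques, N m; "ee_pos": TCP position; "ee_rot": TCP orientation; "force": force on the tool from outside, world axes, zero at the start; "ft_torque": the same for the moment, N m; "gripper_width": finger opening in m; "grasp_force": force on a finger pad.
Only numpy, scipy, OpenCV 4.12 (cv2) and the standard library are available. Lean on these libraries where they do the work, as an engineer would, in place of code of your own. Each camera call takes 0.05 s, during which the arm holds its last target. There are 200 camera calls.

## Working session

There is one attempt and no reset: what is moved stays moved. The work goes in short steps, Python scripts to look and compute and a tool call to move; the robot and the scene stay as the last step left them, time stands still between calls to the robot, and variables do not carry over. Pictures are saved under pics/ and viewed, at most 10 in all, crops included, and the job is handed in when it is done.

Besides the shell and the picture viewer there is one more tool, called after "Call:" by a JSON object that holds its "name" and its "arguments", one argument or row to a line. move_arm: Moves the arm, as the interface text tells. Its arguments: {"type":"object","properties":{"plan":{"type":"array"},"newtons":{"type":"number"}},"required":["plan"]}

```bash
mkdir -p pics
cat > h.py <<'E'
import numpy as np, cv2
from cell import robot, vision
def cal(n):
    c=vision.get_calibration(n); K=np.array([[c['fx'],0,c['cx']],[0,c['fy'],c['cy']],[0,0,1.]])
    return K,np.array(c['dist_coeffs'],float),np.array(c['R']),np.array(c['t'])
def ray(n,uv,z,c=None):
    K,d,R,t=c or cal(n)
    p=cv2.undistortPoints(np.array(uv,float).reshape(-1,1,2),K,d).reshape(-1,2)
    D=np.c_[p,np.ones(len(p))]@R; C=-R.T@t
    return C+D*((z-C[2])/D[:,2])[:,None]
def proj(n,X,c=None):
    K,d,R,t=c or cal(n)
    return cv2.projectPoints(np.array(X,float).reshape(-1,1,3),cv2.Rodrigues(R)[0],t,K,d)[0].reshape(-1,2)
def cloud(n,depth,c=None):
    K,d,R,t=c or cal(n)
    h,w=depth.shape; u,v=np.meshgrid(np.arange(w),np.arange(h))
    p=cv2.undistortPoints(np.stack([u,v],-1).reshape(-1,1,2).astype(float),K,d).reshape(h,w,2)
    P=np.dstack([p[...,0]*depth,p[...,1]*depth,depth])-t
    return P@R
E
python3 - <<'E'
from h import *
for n in ("scene","side"):
    im,de=vision.camera(n); cv2.imwrite(f"pics/{n}0.png",im); np.savez(f"{n}0.npz",im=im,de=de)
    K,d,R,t=cal(n); print(n,-R.T@t,R[2],K[0,0])
s=robot.get_state(); print(s['time'],s['ee_pos'],s['ee_rot'],robot.grip_depth)
E
```

```text
scene [ 1.06474062 -0.92557225  1.28792206] [-0.35503404  0.51846754 -0.77790889] 535.5848890997646
side [-0.3047053  -1.05163751  0.9592314 ] [ 0.53578917  0.61076689 -0.58300409] 497.48990562601045
0.1 [0.16559498 0.62801482 0.23795604] [-3.14013217e+00  1.16029677e-04  2.88385598e+00] -0.0187
```

View pics/scene0.png

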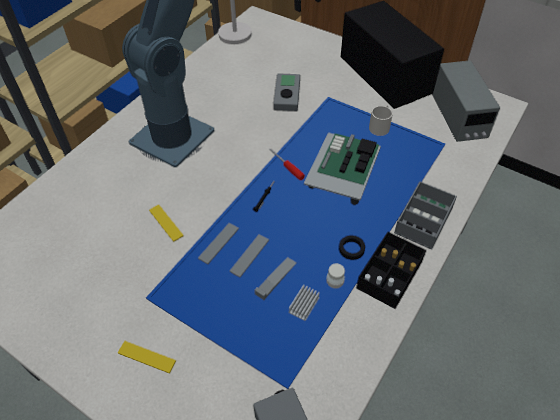

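View pics/side0.png

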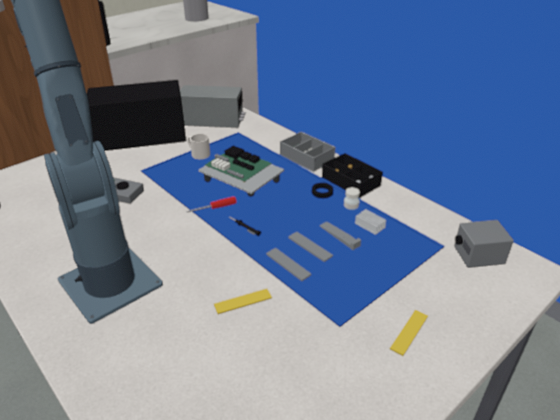

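The scene view shows flats at (218,243) and (249,255), the wedge at (276,278) with its heel at (262,292), and the carrier at (343,165). Look-alikes are the yellow strips at (166,222) and (147,357), off the mat, which I leave alone. Other grey things are the heatsink (304,302) and the carrier's plate.

```bash
cat > m.py <<'E'
from h import *
for n in ("scene","side"):
    f=np.load(f"{n}0.npz"); im,de=f['im'],f['de']; hsv=cv2.cvtColor(im,cv2.COLOR_BGR2HSV)
    blue=cv2.inRange(hsv,(105,130,60),(128,255,255))
    cs,_=cv2.findContours(blue,cv2.RETR_EXTERNAL,2)
    P=cloud(n,de)
    ok=(de>0)&(P[...,0]>.2)&(P[...,0]<1)&(abs(P[...,1])<.7)&(P[...,2]<.03)&(P[...,2]>-.02)
    c=max([c for c in cs if ok[c[:,0,1],c[:,0,0]].mean()>.5],key=cv2.contourArea)
    w=ray(n,c[:,0],.004)[:,:2].astype(np.float32); r=cv2.minAreaRect(w); print(n,"mat",r)
    hull=np.zeros(blue.shape,np.uint8); cv2.drawContours(hull,[cv2.convexHull(c)],-1,255,-1)
    m=((hull>0)&(blue==0)).astype(np.uint8)
    k,l,st,ce=cv2.connectedComponentsWithStats(m,connectivity=4)
    for i in range(1,k):
        if st[i,4]<60: continue
        q=(l==i); cc=cv2.findContours(q.astype(np.uint8),0,2)[0][0][:,0]
        pz=P[q&(de>0)]
        w=ray(n,cc,.010)[:,:2].astype(np.float32); r=cv2.minAreaRect(w)
        print(st[i,4],ce[i].round(),np.round(r[0],4),np.round(r[1],4),round(r[2],1),"z",np.percentile(pz[:,2],[5,50,95]).round(3),"sat",np.median(hsv[q][:,1]))
    q=(P[...,2]>.052)&(P[...,2]<.062)&(P[...,0]>.2)&(P[...,0]<.9)&(P[...,1]>-.3)&(P[...,1]<.6)&(hull>0)
    r=cv2.minAreaRect(P[q][:,:2].astype(np.float32)); print("plate",q.sum(),r)
E
python3 m.py
```

```text
scene mat ((0.587701678276062, -0.02926868200302124), (1.0017809867858887, 0.45976847410202026), 89.94825744628906)
360 [379. 125.] [0.5892 0.4268] [0.073  0.1058] 20.5 z [0.007 0.04  0.075] sat 10.0
3440 [343. 166.] [0.5722 0.1918] [0.1895 0.2974] 11.6 z [0.05  0.063 0.084] sat 26.0
237 [292. 168.] [0.4301 0.0932] [0.0315 0.1414] 68.8 z [0.001 0.021 0.029] sat 204.0
123 [263. 198.] [ 0.4315 -0.0564] [0.0185 0.1343] 6.8 z [0.003 0.015 0.022] sat 64.0
578 [218. 243.] [ 0.4173 -0.2767] [0.153  0.0392] 89.9 z [0.003 0.009 0.014] sat 18.5
107 [373. 256.] [ 0.8167 -0.0722] [0.0056 0.1947] 0.0 z [0.045 0.057 0.062] sat 77.0
603 [249. 255.] [ 0.5179 -0.2633] [0.0387 0.1522] 1.0 z [0.004 0.009 0.014] sat 19.0
339 [352. 247.] [ 0.7518 -0.0825] [0.0723 0.0814] 29.1 z [0.006 0.021 0.026] sat 36.0
607 [274. 278.] [ 0.6192 -0.2851] [0.1505 0.0408] 85.6 z [0.004 0.012 0.028] sat 18.0
393 [335. 275.] [ 0.7578 -0.1904] [0.0498 0.0818] 28.8 z [0.007 0.056 0.067] sat 9.0
659 [304. 302.] [ 0.7283 -0.3076] [0.0582 0.096 ] 3.1 z [0.005 0.024 0.036] sat 16.0
plate 1471 ((0.6945911645889282, 0.096952468156
[... 457 characters left out ...]
 [ 0.7755 -0.234 ] [0.2122 0.0806] 88.4 z [-0.001  0.024  0.063] sat 11.0
296 [219. 203.] [0.4265 0.0992] [0.0515 0.1604] 72.2 z [0.001 0.019 0.03 ] sat 167.5
535 [370. 221.] [ 0.7401 -0.3053] [0.0913 0.1064] 2.7 z [0.003 0.028 0.035] sat 6.0
112 [245. 226.] [ 0.4273 -0.0532] [0.0222 0.1336] 5.7 z [0.003 0.015 0.021] sat 53.0
455 [341. 235.] [ 0.6245 -0.2877] [0.152  0.0553] 86.6 z [0.003 0.012 0.026] sat 10.0
509 [310. 246.] [ 0.5131 -0.2636] [0.0441 0.1564] 1.2 z [0.004 0.009 0.013] sat 10.0
565 [288. 264.] [ 0.4123 -0.2778] [0.1567 0.0433] 89.8 z [0.003 0.009 0.012] sat 10.0
plate 858 ((0.602293848991394, 0.06782644987106323), (0.18604357540607452, 0.6470081806182861), 13.006424903869629)
```

```bash
cat > c.py <<'E'
from h import *
for n in ("scene","side"):
    f=np.load(f"{n}0.npz"); im,de=f['im'],f['de']; P=cloud(n,de)
    q=(de>0)&(P[...,2]>.05)&(P[...,2]<.095)&(abs(P[...,0]-.59)<.2)&(abs(P[...,1]-.2)<.17)
    k,l,st,ce=cv2.connectedComponentsWithStats(q.astype(np.uint8)); i=1+st[1:,4].argmax(); q=l==i
    hsv=cv2.cvtColor(im,cv2.COLOR_BGR2HSV)
    pl=q&(P[...,2]<.064)
    print(n,st[i],"z",np.median(P[pl][:,2]), "depthrect",cv2.minAreaRect(P[pl][:,:2].astype(np.float32)))
    cc=cv2.convexHull(cv2.findContours(pl.astype(np.uint8),0,2)[0][0])[:,0]
    a=cv2.approxPolyDP(cc,6,True)[:,:].reshape(-1,2); print(a.tolist()); print(ray(n,a,.057)[:,:2].round(4).tolist())
    if n=="scene": cv2.imwrite("pics/crop1.png",np.hstack([cv2.resize(im[125:215,295:395],(400,360),interpolation=2),cv2.resize(im[220:310,190:290],(400,360),interpolation=2)]))
E
python3 c.py
```

```text
scene [ 305  133   76   67 3200] z 0.055995214151351336 depthrect ((0.589614987373352, 0.15191541612148285), (0.1819821000099182, 0.24459800124168396), 11.536431312561035)
[[361, 178]]
[[0.6655, 0.1304]]
side [ 199  146   85   46 2093] z 0.0558854786015003 depthrect ((0.5849123597145081, 0.152217835187912), (0.18667295575141907, 0.24609778821468353), 11.720108985900879)
[[235, 176]]
[[0.5422, 0.1314]]
```

View pics/crop1.png

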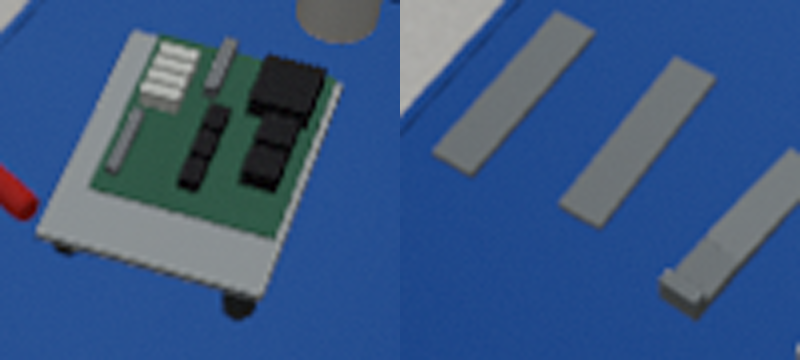

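The crop shows two plain grey flats and the wedge, heel at its near end (685,290). The carrier's near-left foot (65,245) hangs higher than the right one, so it is the short foot. The choice is confirmed.

Call:
{"name": "move_arm", "arguments": {
  "plan": [
    {"x":3.1,"y":-4.9,"az":-6.2,"fingers":1},
    {"x":3.1,"y":-4.9,"az":-6.2,"fingers":1},
    {"x":3.1,"y":-4.9,"az":-6.2,"fingers":1},
    {"x":3.1,"y":-4.9,"az":-6.2,"fingers":1},
    {"x":3.1,"y":-4.9,"az":-6.2,"fingers":1},
    {"x":3.1,"y":-4.9,"az":-6.2,"fingers":1},
    {"x":3.1,"y":-4.9,"az":-6.2,"fingers":1},
    {"x":3.1,"y":-4.9,"az":-6.2,"fingers":1},
    {"x":3.1,"y":-4.9,"az":-6.2,"fingers":1},
    {"x":3.1,"y":-4.9,"az":-6.2,"fingers":1},
    {"x":3.1,"y":-4.9,"az":-6.2,"fingers":1},
    {"x":3.1,"y":-4.9,"az":-6.2,"fingers":1}
  ],
  "newtons": 20
}}

```text
schema error: expected keys x, y, z, ax, ay, az, fingers
```

```bash
cat > w.py <<'E'
from h import *
import sys
s=robot.get_state(); print(s['time'],s['ee_pos'].__repr__(),s['ee_rot'],s['force'],s['gripper_width'],np.round(s['qpos'],2))
for n in sys.argv[2:]:
    c=cal(n); im,de=vision.camera(n); cv2.imwrite(f"pics/{n}{sys.argv[1]}.png",im)
    K,d,R,t=c; np.savez(f"{n}{sys.argv[1]}.npz",im=im,de=de,K=K,d=d,R=R,t=t); print(n,-R.T@t,R[2])
E
python3 w.py 1 wrist
```

```text
0.1 array([0.16559498, 0.62801482, 0.23795604]) [-3.14013217e+00  1.16029677e-04  2.88385598e+00] [ 0.32945177  0.31432497 -0.3154097 ] 0.08830874613259611 [-1.38  0.54 -0.    1.54  0.    1.07 -0.07]
wrist [0.08598326 0.65012304 0.38467568] [ 0.30567382 -0.08148593 -0.94864301]
```

View pics/wrist1.png

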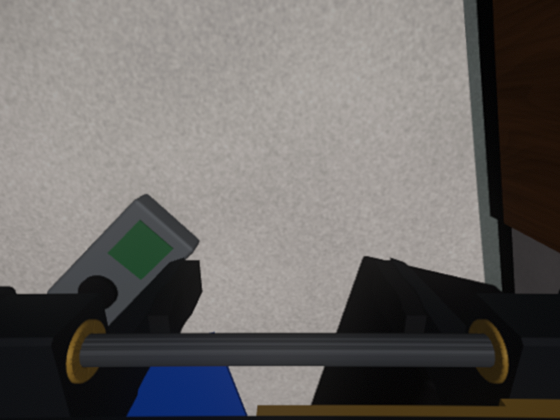

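The wrist view before moving shows only the table, the meter (140,250) and the open fingers. The call needs every key, so I'll resend it in full.

Call:
{"name": "move_arm", "arguments": {
  "plan": [
    {"x":3.1,"y":-4.9,"z":0,"ax":0,"ay":0,"az":-6.2,"fingers":1},
    {"x":3.1,"y":-4.9,"z":0,"ax":0,"ay":0,"az":-6.2,"fingers":1},
    {"x":3.1,"y":-4.9,"z":0,"ax":0,"ay":0,"az":-6.2,"fingers":1},
    {"x":3.1,"y":-4.9,"z":0,"ax":0,"ay":0,"az":-6.2,"fingers":1},
    {"x":3.1,"y":-4.9,"z":0,"ax":0,"ay":0,"az":-6.2,"fingers":1},
    {"x":3.1,"y":-4.9,"z":0,"ax":0,"ay":0,"az":-6.2,"fingers":1},
    {"x":3.1,"y":-4.9,"z":0,"ax":0,"ay":0,"az":-6.2,"fingers":1},
    {"x":3.1,"y":-4.9,"z":0,"ax":0,"ay":0,"az":-6.2,"fingers":1},
    {"x":3.1,"y":-4.9,"z":0,"ax":0,"ay":0,"az":-6.2,"fingers":1},
    {"x":3.1,"y":-4.9,"z":0,"ax":0,"ay":0,"az":-6.2,"fingers":1},
    {"x":3.1,"y":-4.9,"z":0,"ax":0,"ay":0,"az":-6.2,"fingers":1},
    {"x":3.1,"y":-4.9,"z":0,"ax":0,"ay":0,"az":-6.2,"fingers":1}
  ],
  "newtons": 20
}}

```text
time: 1.65
ee_pos: [0.5384, 0.039, 0.2387]
ee_rot: [3.141, -0.0, 1.582]
force: [-0.1, 0.2, -0.4]
gripper_width: 0.0006
grasp_force: 0.0
```

```bash
python3 w.py 2 wrist
```

```text
1.65 array([0.53841018, 0.03902398, 0.23873813]) [ 3.14149591e+00 -2.66613858e-04  1.58216395e+00] [-0.12493043  0.18593811 -0.4105793 ] 0.0006004703872748705 [-0.55  0.38  0.51  1.86 -0.22  0.96  0.06]
wrist [0.53741167 0.12224386 0.38550071] [ 0.00416192 -0.31505865 -0.94906308]
```

View pics/wrist2.png

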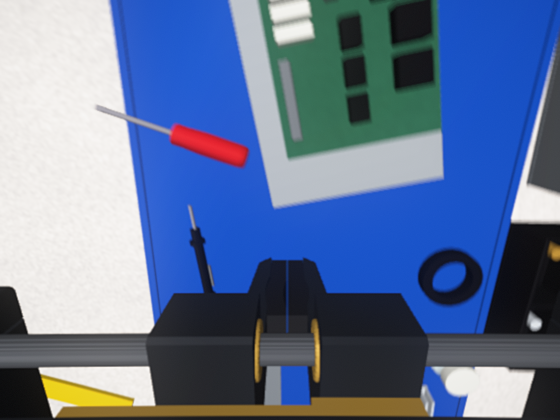

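The view shows the plate's near-left corner at (274,208), the near-right at (443,180), the left edge rising to (230,0), and the closed fingertips at (288,265).

Run:
```python
from h import *
f=np.load("wrist2.npz"); c=(f['K'],f['d'],f['R'],f['t']); im=f['im']
hsv=cv2.cvtColor(im,cv2.COLOR_BGR2HSV)
g=(hsv[...,1]<60)&(hsv[...,2]>90); g[:, :200]=0; g[:,460:]=0; g[230:]=0
def edge(pts):
    w=ray("w",pts,.057,c)[:,:2]; v=cv2.fitLine(w.astype(np.float32),cv2.DIST_HUBER,0,1e-5,1e-5).ravel(); return v
L=[]; 
for r in range(10,195,4):
    x=np.where(g[r,200:330])[0]
    if len(x): L.append((200+x[0]-.5,r))
B=[]
for u in range(285,436,4):
    y=np.where(g[:,u])[0]
    if len(y): B.append((u,y[-1]+.5))
a,b=edge(L),edge(B)
print(a,b,np.degrees(np.arctan2(b[1],b[0])),np.degrees(np.arctan2(a[1],a[0])))
t=np.linalg.solve(np.c_[a[:2],-b[:2]],b[2:]-a[2:]); cor=a[2:]+t[0]*a[:2]; print("corner",cor)
ex=b[:2]*np.sign(b[0]); ey=a[:2]*np.sign(a[1]); print("spot",cor+.02*ex+.02*ey, "centre",cor+.09*ex+.12*ey)
```

```text
[ 0.19462945 -0.98087686  0.5035247   0.12326691] [0.98032093 0.1974103  0.6141775  0.03851468] 11.385561 -78.77692
corner [0.52394694 0.02034467]
spot [0.53966075 0.04391041] centre [0.5888203  0.15581682]
```

Call:
{"name": "move_arm", "arguments": {
  "plan": [
    {"x":0.1,"y":0.4,"z":-5,"ax":0,"ay":0,"az":0,"fingers":1},
    {"x":0,"y":0,"z":-5,"ax":0,"ay":0,"az":0,"fingers":1},
    {"x":0,"y":0,"z":-5,"ax":0,"ay":0,"az":0,"fingers":1},
    {"x":0,"y":0,"z":-2.5,"ax":0,"ay":0,"az":0,"fingers":1},
    {"x":0,"y":0,"z":0,"ax":0,"ay":0,"az":0,"fingers":1},
    {"x":0,"y":0,"z":0,"ax":0,"ay":0,"az":0,"fingers":1}
  ]
}}

```text
time: 2.45
ee_pos: [0.5394, 0.0446, 0.0647]
ee_rot: [3.14, -0.0, 1.585]
force: [0.3, -1.1, 0.4]
gripper_width: 0.0003
grasp_force: 0.0
```

Call:
{"name": "move_arm", "arguments": {
  "plan": [
    {"x":0,"y":0,"z":-0.3,"ax":0,"ay":0,"az":0,"fingers":1},
    {"x":0,"y":0,"z":-0.3,"ax":0,"ay":0,"az":0,"fingers":1},
    {"x":0,"y":0,"z":-0.2,"ax":0,"ay":0,"az":0,"fingers":1},
    {"x":0,"y":0,"z":-0.2,"ax":0,"ay":0,"az":0,"fingers":1},
    {"x":0,"y":0,"z":-0.2,"ax":0,"ay":0,"az":0,"fingers":1},
    {"x":0,"y":0,"z":-0.2,"ax":0,"ay":0,"az":0,"fingers":1},
    {"x":0,"y":0,"z":0,"ax":0,"ay":0,"az":0,"fingers":1}
  ]
}}

```text
time: 3.32
ee_pos: [0.5379, 0.0435, 0.0497]
ee_rot: [-3.14, 0.001, 1.584]
force: [-3.4, -2.5, 4.9]
gripper_width: 0.0003
grasp_force: 2.7
```

Call:
{"name": "move_arm", "arguments": {
  "plan": [
    {"x":0,"y":0,"z":-0.2,"ax":0,"ay":0,"az":0,"fingers":1},
    {"x":0,"y":0,"z":-0.2,"ax":0,"ay":0,"az":0,"fingers":1},
    {"x":0,"y":0,"z":-0.1,"ax":0,"ay":0,"az":0,"fingers":1},
    {"x":0,"y":0,"z":0,"ax":0,"ay":0,"az":0,"fingers":1}
  ]
}}

```text
time: 3.82
ee_pos: [0.5387, 0.0443, 0.0447]
ee_rot: [-3.142, 0.0, 1.585]
force: [-2.7, -3.4, 4.6]
gripper_width: 0.0008
grasp_force: 2.4
```

Call:
{"name": "move_arm", "arguments": {
  "plan": [
    {"x":0,"y":0,"z":-0.1,"ax":0,"ay":0,"az":0,"fingers":1},
    {"x":0,"y":0,"z":-0.1,"ax":0,"ay":0,"az":0,"fingers":1},
    {"x":0,"y":0,"z":0,"ax":0,"ay":0,"az":0,"fingers":1}
  ]
}}

```text
time: 4.2
ee_pos: [0.5388, 0.0445, 0.0427]
ee_rot: [3.142, 0.0, 1.585]
force: [-3.4, -3.2, 3.7]
gripper_width: 0.0004
grasp_force: 2.2
```

Call:
{"name": "move_arm", "arguments": {
  "plan": [
    {"x":0,"y":0,"z":-0.1,"ax":0,"ay":0,"az":0,"fingers":1},
    {"x":0,"y":0,"z":-0.1,"ax":0,"ay":0,"az":0,"fingers":1},
    {"x":0,"y":0,"z":0,"ax":0,"ay":0,"az":0,"fingers":1}
  ]
}}

```text
time: 4.58
ee_pos: [0.5387, 0.0444, 0.0412]
ee_rot: [-3.142, -0.0, 1.585]
force: [-5.4, -3.2, 10.7]
gripper_width: 0.0005
grasp_force: 5.9
```

Call:
{"name": "move_arm", "arguments": {
  "plan": [
    {"x":0,"y":0,"z":0.4,"ax":0,"ay":0,"az":0,"fingers":1},
    {"x":0,"y":0,"z":0.4,"ax":0,"ay":0,"az":0,"fingers":1},
    {"x":0,"y":0,"z":0.4,"ax":0,"ay":0,"az":0,"fingers":1},
    {"x":0,"y":0,"z":0.2,"ax":0,"ay":0,"az":0,"fingers":1},
    {"x":0,"y":0,"z":0,"ax":0,"ay":0,"az":0,"fingers":1}
  ]
}}

```text
time: 5.2
ee_pos: [0.5392, 0.0449, 0.055]
ee_rot: [3.141, -0.0, 1.586]
force: [1.0, 2.0, 2.3]
gripper_width: 0.0004
grasp_force: 1.5
```

Call:
{"name": "move_arm", "arguments": {
  "plan": [
    {"x":0,"y":0,"z":0.1,"ax":0,"ay":0,"az":0,"fingers":1},
    {"x":0,"y":0,"z":0,"ax":0,"ay":0,"az":0,"fingers":1}
  ]
}}

```text
time: 5.45
ee_pos: [0.5387, 0.0445, 0.0557]
ee_rot: [-3.142, 0.0, 1.585]
force: [1.7, 1.7, 2.5]
gripper_width: 0.0004
grasp_force: 1.5
```

Call:
{"name": "move_arm", "arguments": {
  "plan": [
    {"x":0,"y":0,"z":0.1,"ax":0,"ay":0,"az":0,"fingers":1},
    {"x":0,"y":0,"z":0,"ax":0,"ay":0,"az":0,"fingers":1}
  ]
}}

```text
time: 5.7
ee_pos: [0.5384, 0.0443, 0.0566]
ee_rot: [-3.141, 0.0, 1.585]
force: [1.3, 0.7, 1.8]
gripper_width: 0.0003
grasp_force: 1.3
```

Call:
{"name": "move_arm", "arguments": {
  "plan": [
    {"x":0,"y":0,"z":6,"ax":0,"ay":0,"az":0,"fingers":1},
    {"x":0,"y":-2,"z":5.8,"ax":0,"ay":0,"az":0,"fingers":0.3},
    {"x":0,"y":-4,"z":4,"ax":0,"ay":0,"az":0,"fingers":0.3},
    {"x":-0.4,"y":-5,"z":2.5,"ax":0,"ay":0,"az":0,"fingers":-0.3},
    {"x":-0.5,"y":-5.2,"z":0,"ax":0,"ay":0,"az":0,"fingers":-0.3},
    {"x":-0.5,"y":-5.2,"z":0,"ax":0,"ay":0,"az":0,"fingers":-0.3},
    {"x":-0.5,"y":-5.2,"z":0,"ax":0,"ay":0,"az":0,"fingers":-0.3},
    {"x":0,"y":0,"z":0,"ax":0,"ay":0,"az":0,"fingers":-0.3}
  ]
}}

```text
time: 6.7
ee_pos: [0.5169, -0.2266, 0.2393]
ee_rot: [-3.139, 0.002, 1.577]
force: [0.2, 0.6, 0.5]
gripper_width: 0.0571
grasp_force: 0.0
```

```bash
python3 w.py 3 wrist
```

```text
6.7 array([ 0.51694689, -0.22663552,  0.239334  ]) [-3.13921592e+00  2.24441592e-03  1.57705223e+00] [0.2388881  0.63559498 0.54964812] 0.05707894022442005 [-0.1   0.43  0.57  1.79 -0.27  0.99  0.58]
wrist [ 0.51674585 -0.14305579  0.38590317] [ 2.23622575e-04 -3.17495945e-01 -9.48259603e-01]
```

View pics/wrist3.png

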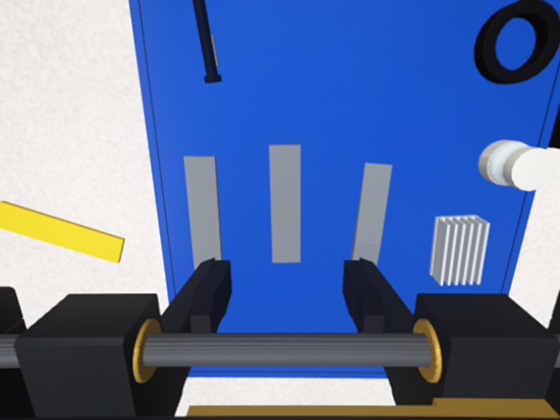

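The middle flat spans (269..301, 145..263), the left flat starts at (200,156), and the wedge's thin end is at (378,164), leaning slightly.

Run:
```python
from h import *
f=np.load("wrist3.npz"); c=(f['K'],f['d'],f['R'],f['t']); im=f['im']
hsv=cv2.cvtColor(im,cv2.COLOR_BGR2HSV)
g=((hsv[...,1]<80)&(hsv[...,2]>70)).astype(np.uint8)
for x0,x1,y1,z in ((255,320,290,.010),(345,400,255,.008)):
    m=np.zeros_like(g); m[120:y1,x0:x1]=g[120:y1,x0:x1]
    cc=max(cv2.findContours(m,0,1)[0],key=cv2.contourArea)[:,0]
    print(cv2.minAreaRect(ray("w",cc,z,c)[:,:2].astype(np.float32)))
    print(cv2.boundingRect(cc))
    mid=[(np.where(m[r])[0].mean(),r) for r in range(170,y1-8 if y1<280 else 255,4) if m[r].any()]
    zz=.010 if z==.01 else None
    W=ray("w",mid,.010,c)[:,:2]
    v=cv2.fitLine(W.astype(np.float32),cv2.DIST_HUBER,0,1e-5,1e-5).ravel(); print(v,np.degrees(np.arctan2(v[1],v[0]))%180, W[0],W[-1])
t=np.where(g[150:180,370:388].any(1))[0]; print("thin end", ray("w",[(378,164)],.006,c))
```

```text
((0.514447033405304, -0.26016536355018616), (0.03464877977967262, 0.1486186385154724), 1.0442421436309814)
(269, 145, 31, 117)
[ 0.02147338 -0.99976945  0.5147672  -0.2625025 ] 91.23043 [ 0.51383516 -0.21507457] [ 0.51618346 -0.32426408]
((0.6212146878242493, -0.26642993092536926), (0.1183539405465126, 0.033795248717069626), 86.79745483398438)
(352, 163, 40, 92)
[ 0.04991288  0.99875355  0.62063354 -0.26213357] 87.13901 [ 0.62284122 -0.21444242] [ 0.6181603  -0.31227185]
thin end [[ 0.62446064 -0.20803728  0.006     ]]
```

Call:
{"name": "move_arm", "arguments": {
  "plan": [
    {"x":-0.1,"y":-4.2,"z":-4.5,"ax":0,"ay":0,"az":0.8,"fingers":-0.3},
    {"x":0,"y":-4.2,"z":-4.5,"ax":0,"ay":0,"az":0,"fingers":-0.3},
    {"x":0,"y":0,"z":-5.5,"ax":0,"ay":0,"az":0,"fingers":-0.3},
    {"x":0,"y":0,"z":-4.5,"ax":0,"ay":0,"az":0,"fingers":-0.3},
    {"x":0,"y":0,"z":-3,"ax":0,"ay":0,"az":0,"fingers":-0.3},
    {"x":0,"y":0,"z":0,"ax":0,"ay":0,"az":0,"fingers":-0.3},
    {"x":0,"y":0,"z":0,"ax":0,"ay":0,"az":0,"fingers":-0.3}
  ]
}}

```text
time: 7.62
ee_pos: [0.5195, -0.3051, 0.0207]
ee_rot: [3.141, 0.0, 1.6]
force: [0.3, 0.5, 0.3]
gripper_width: 0.0576
grasp_force: 0.0
```

Call:
{"name": "move_arm", "arguments": {
  "plan": [
    {"x":-0.4,"y":-0.5,"z":-0.8,"ax":0,"ay":0,"az":0,"fingers":-0.3},
    {"x":0,"y":0,"z":-0.6,"ax":0,"ay":0,"az":0,"fingers":-0.3},
    {"x":0,"y":0,"z":0,"ax":0,"ay":0,"az":0,"fingers":-0.3},
    {"x":0,"y":0,"z":0,"ax":0,"ay":0,"az":0,"fingers":0.5},
    {"x":0,"y":0,"z":0,"ax":0,"ay":0,"az":0,"fingers":0.5},
    {"x":0,"y":0,"z":0,"ax":0,"ay":0,"az":0,"fingers":0.5}
  ],
  "newtons": 30
}}

```text
time: 8.38
ee_pos: [0.5149, -0.3105, 0.0059]
ee_rot: [3.141, 0.0, 1.599]
force: [1.1, -0.3, 0.6]
gripper_width: 0.0351
grasp_force: 30.0
```

Call:
{"name": "move_arm", "arguments": {
  "plan": [
    {"x":0,"y":0,"z":2,"ax":0,"ay":0,"az":0,"fingers":0.5},
    {"x":1.1,"y":4,"z":0,"ax":0,"ay":0,"az":2,"fingers":0.5},
    {"x":1.1,"y":4,"z":0,"ax":0,"ay":0,"az":2,"fingers":0.5},
    {"x":1.1,"y":4,"z":0,"ax":0,"ay":0,"az":2,"fingers":0.5},
    {"x":1.1,"y":4,"z":0,"ax":0,"ay":0,"az":2,"fingers":0.5},
    {"x":1.1,"y":4,"z":0,"ax":0,"ay":0,"az":1.7,"fingers":0.5},
    {"x":0,"y":0,"z":-1.7,"ax":0,"ay":0,"az":0,"fingers":0.5},
    {"x":0,"y":0,"z":0,"ax":0,"ay":0,"az":0,"fingers":0.5},
    {"x":0,"y":0,"z":0,"ax":0,"ay":0,"az":0,"fingers":0.5}
  ]
}}

```text
time: 9.5
ee_pos: [0.5694, -0.1124, 0.0093]
ee_rot: [-3.141, 0.001, 1.766]
force: [0.1, -0.4, -1.3]
gripper_width: 0.0352
grasp_force: 30.0
```

```bash
python3 w.py 4 wrist
```

```text
9.5 array([ 0.56939387, -0.11239675,  0.00926614]) [-3.14140351e+00  1.14262472e-03  1.76617192e+00] [ 0.10875236 -0.40721524 -1.30997763] 0.035227496025773915 [-0.15  0.79  0.37  1.85 -0.48  0.59  0.71]
wrist [ 0.55336802 -0.03054206  0.15593319] [ 0.06184228 -0.3104309  -0.9485822 ]
```

View pics/wrist4.png

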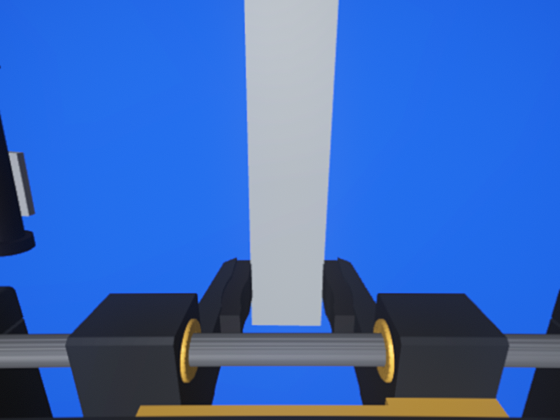

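The view shows the flat held straight between the fingers, tail end at (287,325). The probe at the left, (15,200), is clear of it.

Call:
{"name": "move_arm", "arguments": {
  "plan": [
    {"x":-0.22,"y":1.2,"z":-0.1,"ax":0,"ay":0,"az":0,"fingers":0.5},
    {"x":-0.22,"y":1.2,"z":0,"ax":0,"ay":0,"az":0,"fingers":0.5},
    {"x":-0.22,"y":1.2,"z":0,"ax":0,"ay":0,"az":0,"fingers":0.5},
    {"x":-0.22,"y":1.2,"z":0,"ax":0,"ay":0,"az":0,"fingers":0.5},
    {"x":-0.22,"y":1.2,"z":0,"ax":0,"ay":0,"az":0,"fingers":0.5},
    {"x":-0.22,"y":1.2,"z":0,"ax":0,"ay":0,"az":0,"fingers":0.5},
    {"x":0,"y":0,"z":-0.2,"ax":0,"ay":0,"az":0,"fingers":0.5},
    {"x":0,"y":0,"z":0,"ax":0,"ay":0,"az":0,"fingers":0.5}
  ]
}}

```text
time: 10.55
ee_pos: [0.5568, -0.0382, 0.0059]
ee_rot: [3.141, -0.0, 1.769]
force: [-0.7, 1.1, 0.9]
gripper_width: 0.0353
grasp_force: 30.0
```

Call:
{"name": "move_arm", "arguments": {
  "plan": [
    {"x":0,"y":0,"z":0,"ax":0,"ay":0,"az":0,"fingers":-0.3},
    {"x":0,"y":0,"z":0,"ax":0,"ay":0,"az":0,"fingers":-0.3},
    {"x":0,"y":0,"z":0,"ax":0,"ay":0,"az":0,"fingers":-0.3},
    {"x":0,"y":0,"z":5,"ax":0,"ay":0,"az":0,"fingers":-0.3},
    {"x":1.0,"y":-4.9,"z":2,"ax":0,"ay":0,"az":-2.4,"fingers":-0.3},
    {"x":1.0,"y":-4.9,"z":0,"ax":0,"ay":0,"az":-2.4,"fingers":-0.3},
    {"x":1.0,"y":-4.9,"z":0,"ax":0,"ay":0,"az":-2.4,"fingers":-0.3},
    {"x":1.0,"y":-4.9,"z":0,"ax":0,"ay":0,"az":-2.4,"fingers":-0.3},
    {"x":1.0,"y":-4.9,"z":0,"ax":0,"ay":0,"az":-2.4,"fingers":-0.3},
    {"x":1.0,"y":-4.9,"z":0,"ax":0,"ay":0,"az":-2.4,"fingers":-0.3},
    {"x":0,"y":0,"z":0,"ax":0,"ay":0,"az":0,"fingers":-0.3},
    {"x":0,"y":0,"z":0,"ax":0,"ay":0,"az":0,"fingers":-0.3}
  ]
}}

```text
time: 12.05
ee_pos: [0.6162, -0.3318, 0.0752]
ee_rot: [-3.141, -0.001, 1.517]
force: [0.3, 1.4, 0.7]
gripper_width: 0.0571
grasp_force: 0.0
```

```bash
python3 w.py 5 scene wrist
```

```text
12.05 array([ 0.6162192 , -0.33177718,  0.07518535]) [-3.14085711e+00 -1.03824239e-03  1.51731204e+00] [0.31356184 1.42746694 0.65585785] 0.057138671102060376 [ 0.12  0.86  0.5   1.51 -0.48  0.89  0.72]
scene [ 1.06474062 -0.92557225  1.28792206] [-0.35503404  0.51846754 -0.77790889]
wrist [ 0.62090312 -0.24788693  0.22213085] [-0.01649297 -0.31341668 -0.94947247]
```

View pics/wrist5.png

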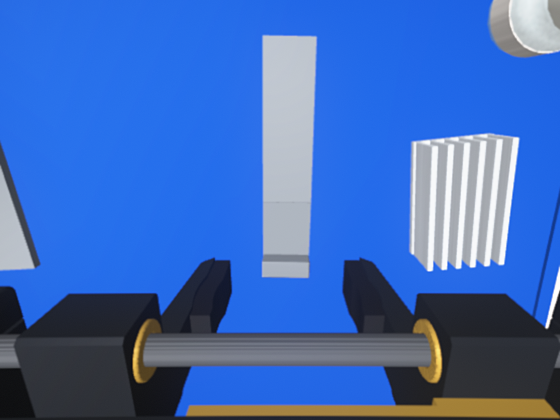

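The wedge's thin end is at (290,36), the ramp stop at (286,202), the heel's rear top at (286,277). The heatsink (465,205) is clear of the fingers.

Run:
```python
from h import *
f=np.load("wrist5.npz"); c=(f['K'],f['d'],f['R'],f['t'])
for uv,z in (((290,36),.006),((286.5,202),.016),((285.7,277),.028)): print(ray("w",[uv],z,c))
f=np.load("scene5.npz"); cv2.imwrite("pics/crop5.png",cv2.resize(f['im'][120:260,240:400],(800,700),interpolation=2)[:600])
```

```text
[[ 0.62491632 -0.20805126  0.006     ]]
[[ 0.61756106 -0.30800437  0.016     ]]
[[ 0.61441268 -0.35755864  0.028     ]]
```

View pics/crop5.png

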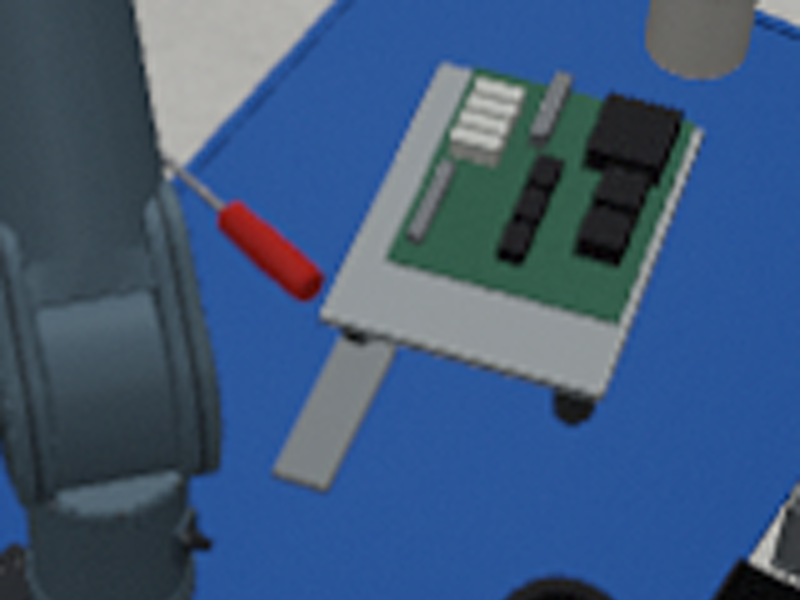

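Run:
```python
from h import *
f=np.load("scene5.npz"); im=f['im']; hsv=cv2.cvtColor(im,cv2.COLOR_BGR2HSV)
g=(hsv[...,1]<80).astype(np.uint8); L=[];M=[]
for r in range(192,214,2):
    x=np.where(g[r,285:325])[0]+285
    L.append((x[0]-.5,r));M.append((x[-1]+.5,r))
a=np.array([-.196,.981]);n=np.array([.981,.196]);F=np.array([.5397,.0439])
for q in (L,M):
    w=ray("scene",q,.010)[:,:2]-F; print(np.c_[w@a,w@n].round(4).tolist()[::2])
print("plate corner", proj("scene",[[.5239,.0203,.057]]), "now", 240+322/5,120+318/5*1.0)
for uv in ((294.4,214.6),(305.6,218)): w=ray("scene",[uv],.010)[0,:2]-F; print(w@a,w@n)
```

```text
[[-0.0182, -0.0149], [-0.0358, -0.0151], [-0.0532, -0.0153], [-0.0704, -0.0155], [-0.0874, -0.0157], [-0.1042, -0.0159]]
[[-0.0034, 0.023], [-0.0211, 0.0226], [-0.0386, 0.0222], [-0.0559, 0.0217], [-0.073, 0.0213], [-0.0898, 0.0209]]
plate corner [[303.10932928 182.01216376]] now 304.4 183.6
-0.11368897443258365 -0.01260724807716715
-0.11358193471985538 0.023394466405668793
```

The crop shows the flat lying straight under the near-left corner, tail at (300,480), about centred on the short foot. The carrier has not moved. Now I'll take the wedge.

Call:
{"name": "move_arm", "arguments": {
  "plan": [
    {"x":0,"y":-0.1,"z":-4,"ax":0,"ay":0,"az":-0.9,"fingers":-0.3},
    {"x":0,"y":0,"z":-2.2,"ax":0,"ay":0,"az":0,"fingers":-0.3},
    {"x":0,"y":0,"z":-0.6,"ax":0,"ay":0,"az":0,"fingers":-0.3},
    {"x":0,"y":0,"z":0,"ax":0,"ay":0,"az":0,"fingers":-0.3},
    {"x":0,"y":0,"z":0,"ax":0,"ay":0,"az":0,"fingers":0.5},
    {"x":0,"y":0,"z":0,"ax":0,"ay":0,"az":0,"fingers":0.5},
    {"x":0,"y":0,"z":0,"ax":0,"ay":0,"az":0,"fingers":0.5}
  ]
}}

```text
time: 13.02
ee_pos: [0.6168, -0.3337, 0.0084]
ee_rot: [3.141, 0.0, 1.502]
force: [-0.3, 1.2, 3.2]
gripper_width: 0.0316
grasp_force: 30.0
```

Call:
{"name": "move_arm", "arguments": {
  "plan": [
    {"x":0,"y":0,"z":3,"ax":0,"ay":0,"az":0,"fingers":0.5},
    {"x":-0.93,"y":4.5,"z":0,"ax":0,"ay":0,"az":3,"fingers":0.5},
    {"x":-0.93,"y":4.5,"z":0,"ax":0,"ay":0,"az":3,"fingers":0.5},
    {"x":-0.93,"y":4.5,"z":0,"ax":0,"ay":0,"az":3,"fingers":0.5},
    {"x":-0.93,"y":4.5,"z":0,"ax":0,"ay":0,"az":3,"fingers":0.5},
    {"x":-0.93,"y":4.5,"z":0,"ax":0,"ay":0,"az":3.2,"fingers":0.5},
    {"x":0,"y":0,"z":-1.8,"ax":0,"ay":0,"az":0,"fingers":0.5},
    {"x":0,"y":0,"z":0,"ax":0,"ay":0,"az":0,"fingers":0.5},
    {"x":0,"y":0,"z":0,"ax":0,"ay":0,"az":0,"fingers":0.5}
  ]
}}

```text
time: 14.15
ee_pos: [0.5702, -0.1105, 0.0199]
ee_rot: [3.142, 0.001, 1.764]
force: [-0.1, -0.1, -1.9]
gripper_width: 0.0314
grasp_force: 30.0
```

```bash
python3 w.py 6 wrist
python3 - <<'E'
from h import *
f=np.load("wrist6.npz"); im=f['im']
hsv=cv2.cvtColor(im,cv2.COLOR_BGR2HSV)
for r in (20,60,100,140,180,220,250):
    x=np.where(hsv[r,:,1]<80)[0]; x=x[(x>180)&(x<380)]; print(r,x[0] if len(x) else None,x[-1] if len(x) else None,(x[0]+x[-1])/2)
E
```

```text
14.15 array([ 0.57016476, -0.11047696,  0.01993431]) [3.14150984e+00 1.34609642e-03 1.76438066e+00] [-0.14304628 -0.09319285 -1.86028616] 0.03138127057712171 [-0.17  0.78  0.39  1.85 -0.49  0.61  0.72]
wrist [ 0.55421208 -0.02858212  0.16657402] [ 0.06152178 -0.31069976 -0.94851501]
20 245 331 288.0
60 247 329 288.0
100 248 327 287.5
140 249 325 287.0
180 251 323 287.0
220 252 320 286.0
250 253 319 286.0
```

Call:
{"name": "move_arm", "arguments": {
  "plan": [
    {"x":0,"y":0,"z":-0.4,"ax":0,"ay":0,"az":0,"fingers":0.5},
    {"x":-0.2,"y":1,"z":0,"ax":0,"ay":0,"az":0,"fingers":0.5},
    {"x":-0.2,"y":1,"z":0,"ax":0,"ay":0,"az":0,"fingers":0.5},
    {"x":-0.2,"y":1,"z":0,"ax":0,"ay":0,"az":0,"fingers":0.5},
    {"x":-0.2,"y":1,"z":0,"ax":0,"ay":0,"az":0,"fingers":0.5},
    {"x":-0.2,"y":1,"z":0,"ax":0,"ay":0,"az":0,"fingers":0.5},
    {"x":0,"y":0,"z":-0.1,"ax":0,"ay":0,"az":0,"fingers":0.5},
    {"x":0,"y":0,"z":0,"ax":0,"ay":0,"az":0,"fingers":0.5}
  ]
}}

```text
time: 15.2
ee_pos: [0.5601, -0.0589, 0.0147]
ee_rot: [3.142, 0.0, 1.767]
force: [-0.0, -0.4, -1.8]
gripper_width: 0.0313
grasp_force: 30.0
```

Call:
{"name": "move_arm", "arguments": {
  "plan": [
    {"x":0,"y":0,"z":-0.1,"ax":0,"ay":0,"az":0,"fingers":0.5},
    {"x":-0.14,"y":0.7,"z":0,"ax":0,"ay":0,"az":0,"fingers":0.5},
    {"x":-0.14,"y":0.7,"z":0,"ax":0,"ay":0,"az":0,"fingers":0.5},
    {"x":-0.14,"y":0.7,"z":0,"ax":0,"ay":0,"az":0,"fingers":0.5},
    {"x":-0.14,"y":0.7,"z":0,"ax":0,"ay":0,"az":0,"fingers":0.5},
    {"x":-0.14,"y":0.6,"z":0,"ax":0,"ay":0,"az":0,"fingers":0.5},
    {"x":0,"y":0,"z":0,"ax":0,"ay":0,"az":0,"fingers":0.5},
    {"x":0,"y":0,"z":0,"ax":0,"ay":0,"az":0,"fingers":0.5}
  ]
}}

```text
time: 16.2
ee_pos: [0.5537, -0.024, 0.0143]
ee_rot: [3.14, -0.0, 1.767]
force: [0.3, -0.5, 6.6]
gripper_width: 0.0314
grasp_force: 30.0
```

```bash
python3 w.py 7 wrist side
python3 - <<'E'
from h import *
f=np.load("side7.npz"); cv2.imwrite("pics/crop7.png",cv2.resize(f['im'][145:245,180:300],(720,600),interpolation=2))
E
```

```text
16.2 array([ 0.55373516, -0.02397529,  0.0142643 ]) [ 3.14018390e+00 -6.39469214e-06  1.76718209e+00] [ 0.25070689 -0.45448681  6.63869827] 0.03136117969753932 [-0.33  0.76  0.39  1.93 -0.51  0.56  0.6 ]
wrist [0.5374165  0.05767774 0.16102544] [ 0.06344522 -0.30900718 -0.94894113]
side [-0.3047053  -1.05163751  0.9592314 ] [ 0.53578917  0.61076689 -0.58300409]
```

View pics/crop7.png

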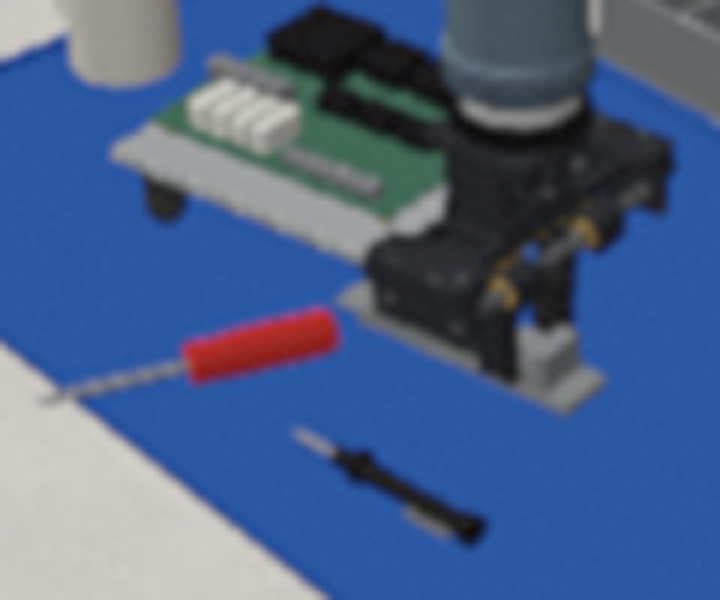

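The crop shows the wedge lying on the flat, heel at (550,350), with the fingers astride it. Screwdriver and probe have not moved. I'll release, then push on the heel with the fingers closed.

Call:
{"name": "move_arm", "arguments": {
  "plan": [
    {"x":0,"y":0,"z":0.1,"ax":0,"ay":0,"az":0,"fingers":-0.2},
    {"x":0,"y":0,"z":0,"ax":0,"ay":0,"az":0,"fingers":-0.2},
    {"x":0,"y":0,"z":0,"ax":0,"ay":0,"az":0,"fingers":-0.2},
    {"x":0,"y":0,"z":4.5,"ax":0,"ay":0,"az":0,"fingers":-0.2},
    {"x":0.55,"y":-2.7,"z":0,"ax":0,"ay":0,"az":0,"fingers":1},
    {"x":0.55,"y":-2.7,"z":0,"ax":0,"ay":0,"az":0,"fingers":1},
    {"x":0,"y":0,"z":0,"ax":0,"ay":0,"az":0,"fingers":1},
    {"x":0,"y":0,"z":-4.1,"ax":0,"ay":0,"az":0,"fingers":1},
    {"x":0,"y":0,"z":0,"ax":0,"ay":0,"az":0,"fingers":1},
    {"x":0,"y":0,"z":0,"ax":0,"ay":0,"az":0,"fingers":1}
  ]
}}

```text
time: 17.55
ee_pos: [0.5641, -0.0778, 0.0193]
ee_rot: [-3.142, -0.0, 1.767]
force: [0.2, 1.0, -0.6]
gripper_width: 0.0004
grasp_force: 0.0
```

```bash
python3 w.py 8 wrist
python3 - <<'E'
from h import *
f=np.load("wrist8.npz"); im=f['im']; cv2.imwrite("pics/w8.png",im[::1])
p=robot.get_state()['ee_pos'][:2]-np.array([.5397,.0439]); print("along",p@[-.196,.981],"lat",p@[.981,.196])
E
```

```text
17.55 array([ 0.56413856, -0.07781686,  0.01928766]) [-3.14157489e+00 -2.35817474e-04  1.76747408e+00] [ 0.24090725  0.97953176 -0.56765255] 0.000421617563895911 [-0.23  0.76  0.4   1.88 -0.5   0.59  0.68]
wrist [0.548001   0.00378465 0.16606113] [ 0.06209629 -0.30905069 -0.94901619]
along -0.1245291153901037 lat 0.0005288622974616953
```

View pics/w8.png

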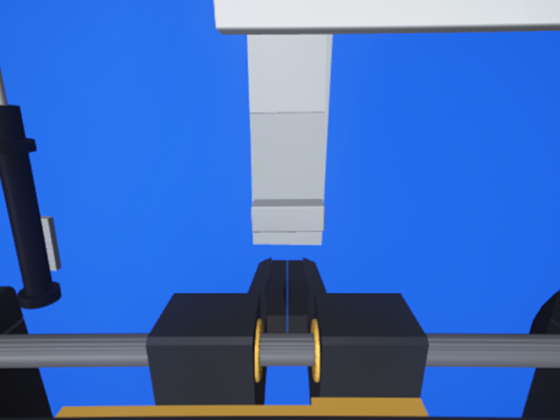

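That shows the wedge straight on the flat, heel at (288,218), with the closed fingers behind it. I count 11 pictures viewed, one over the limit of 10, so I'll work from numbers only from here on.

Call:
{"name": "move_arm", "arguments": {
  "plan": [
    {"x":-0.2,"y":1,"z":0,"ax":0,"ay":0,"az":0,"fingers":1},
    {"x":-0.2,"y":1,"z":0,"ax":0,"ay":0,"az":0,"fingers":1},
    {"x":-0.1,"y":0.5,"z":0,"ax":0,"ay":0,"az":0,"fingers":1},
    {"x":-0.1,"y":0.5,"z":0,"ax":0,"ay":0,"az":0,"fingers":1},
    {"x":0,"y":0,"z":0,"ax":0,"ay":0,"az":0,"fingers":1}
  ]
}}

```text
time: 18.23
ee_pos: [0.5579, -0.0479, 0.0187]
ee_rot: [-3.141, -0.0, 1.767]
force: [0.6, -0.9, -0.2]
gripper_width: 0.0005
grasp_force: 0.0
```

Call:
{"name": "move_arm", "arguments": {
  "plan": [
    {"x":-0.06,"y":0.3,"z":0,"ax":0,"ay":0,"az":0,"fingers":1},
    {"x":-0.06,"y":0.3,"z":0,"ax":0,"ay":0,"az":0,"fingers":1},
    {"x":0,"y":0,"z":0,"ax":0,"ay":0,"az":0,"fingers":1}
  ]
}}

```text
time: 18.6
ee_pos: [0.5567, -0.0421, 0.0187]
ee_rot: [-3.141, -0.0, 1.767]
force: [-0.2, 0.3, -0.3]
gripper_width: 0.0003
grasp_force: 0.0
```

Call:
{"name": "move_arm", "arguments": {
  "plan": [
    {"x":-0.06,"y":0.3,"z":0,"ax":0,"ay":0,"az":0,"fingers":1},
    {"x":0,"y":0,"z":0,"ax":0,"ay":0,"az":0,"fingers":1}
  ]
}}

```text
time: 18.85
ee_pos: [0.5562, -0.0391, 0.0187]
ee_rot: [-3.142, -0.0, 1.767]
force: [-0.3, 0.6, -0.3]
gripper_width: 0.0003
grasp_force: 0.0
```

Call:
{"name": "move_arm", "arguments": {
  "plan": [
    {"x":-0.06,"y":0.3,"z":0,"ax":0,"ay":0,"az":0,"fingers":1},
    {"x":0,"y":0,"z":0,"ax":0,"ay":0,"az":0,"fingers":1}
  ]
}}

```text
time: 19.1
ee_pos: [0.5555, -0.0361, 0.0187]
ee_rot: [-3.142, -0.0, 1.767]
force: [-0.5, -0.1, -0.1]
gripper_width: 0.0001
grasp_force: 0.0
```

Call:
{"name": "move_arm", "arguments": {
  "plan": [
    {"x":-0.06,"y":0.3,"z":0,"ax":0,"ay":0,"az":0,"fingers":1},
    {"x":0,"y":0,"z":0,"ax":0,"ay":0,"az":0,"fingers":1}
  ]
}}

```text
time: 19.35
ee_pos: [0.555, -0.0331, 0.0187]
ee_rot: [-3.142, -0.0, 1.767]
force: [-0.6, 0.3, 0.0]
gripper_width: 0.0003
grasp_force: 0.0
```

```bash
python3 w.py 9 wrist scene
cat > p.py <<'E'
from h import *
import sys
f=np.load(f"wrist{sys.argv[1]}.npz"); im=f['im']; c=(f['K'],f['d'],f['R'],f['t']); P=cloud("w",f['de'],c)
F=np.array([.5397,.0439]); q=P[...,:2]-F; A=q@[-.196,.981]; N=q@[.981,.196]
m=(abs(N)<.008)&(f['de']>0)
for a in np.arange(-.115,0.06,.005):
    k=m&(abs(A-a)<.0025)
    if k.sum()>3: print(round(a,3),np.median(P[k][:,2]).round(4),k.sum())
E
python3 p.py 9
```

```text
19.35 array([ 0.55496932, -0.03307652,  0.01870798]) [-3.14153923e+00 -2.47341412e-04  1.76729776e+00] [-0.58484186  0.28910329  0.00303974] 0.00029122628958939387 [-0.32  0.75  0.4   1.92 -0.51  0.57  0.62]
wrist [0.5388576  0.04853733 0.16545744] [ 0.06198452 -0.30907673 -0.94901501]
scene [ 1.06474062 -0.92557225  1.28792206] [-0.35503404  0.51846754 -0.77790889]
-0.115 0.005 8
-0.11 0.0109 6
-0.105 0.0104 4
-0.09 0.08 19
-0.085 0.0799 107
-0.08 0.0831 136
-0.075 0.0644 506
-0.07 0.0554 2022
-0.065 0.0351 455
-0.06 0.1095 1431
-0.055 0.1009 2159
-0.05 0.0989 1832
-0.045 0.0926 838
-0.04 0.0228 351
-0.035 0.0228 354
-0.03 0.0228 376
-0.025 0.023 73
-0.02 0.0568 207
-0.015 0.0571 687
-0.01 0.057 723
-0.005 0.0571 766
0.0 0.0571 790
0.005 0.0571 804
0.01 0.057 878
0.015 0.057 914
0.02 0.0571 963
0.025 0.0571 1005
0.03 0.0571 1177
0.035 0.057 229
```

Call:
{"name": "move_arm", "arguments": {
  "plan": [
    {"x":-0.04,"y":0.2,"z":0,"ax":0,"ay":0,"az":0,"fingers":1},
    {"x":0,"y":0,"z":0,"ax":0,"ay":0,"az":0,"fingers":1}
  ]
}}

```text
time: 19.7
ee_pos: [0.5546, -0.0313, 0.0187]
ee_rot: [-3.142, -0.0, 1.767]
force: [-0.8, -0.2, 0.4]
gripper_width: 0.0003
grasp_force: 0.0
```

Call:
{"name": "move_arm", "arguments": {
  "plan": [
    {"x":-0.04,"y":0.2,"z":0,"ax":0,"ay":0,"az":0,"fingers":1},
    {"x":0,"y":0,"z":0,"ax":0,"ay":0,"az":0,"fingers":1}
  ]
}}

```text
time: 19.95
ee_pos: [0.5542, -0.0292, 0.0187]
ee_rot: [-3.142, -0.0, 1.767]
force: [-0.2, -1.4, -0.1]
gripper_width: 0.0004
grasp_force: 0.0
```

Call:
{"name": "move_arm", "arguments": {
  "plan": [
    {"x":-0.04,"y":0.2,"z":0,"ax":0,"ay":0,"az":0,"fingers":1},
    {"x":0,"y":0,"z":0,"ax":0,"ay":0,"az":0,"fingers":1}
  ]
}}

```text
time: 20.2
ee_pos: [0.5538, -0.0272, 0.0187]
ee_rot: [-3.141, -0.0, 1.767]
force: [0.1, 0.3, -0.8]
gripper_width: 0.0004
grasp_force: 0.0
```

Call:
{"name": "move_arm", "arguments": {
  "plan": [
    {"x":-0.04,"y":0.2,"z":0,"ax":0,"ay":0,"az":0,"fingers":1},
    {"x":0,"y":0,"z":0,"ax":0,"ay":0,"az":0,"fingers":1}
  ]
}}

```text
time: 20.45
ee_pos: [0.5534, -0.0252, 0.0187]
ee_rot: [-3.142, -0.0, 1.767]
force: [-0.4, -0.8, -0.0]
gripper_width: 0.0003
grasp_force: 0.0
```

Call:
{"name": "move_arm", "arguments": {
  "plan": [
    {"x":-0.04,"y":0.2,"z":0,"ax":0,"ay":0,"az":0,"fingers":1},
    {"x":0,"y":0,"z":0,"ax":0,"ay":0,"az":0,"fingers":1}
  ]
}}

```text
time: 20.7
ee_pos: [0.553, -0.0232, 0.0187]
ee_rot: [-3.142, -0.0, 1.767]
force: [0.2, 0.3, -0.1]
gripper_width: 0.0007
grasp_force: 0.0
```

```bash
python3 w.py 10 wrist; python3 p.py 10 | grep -v "0.05[67]"
```

```text
20.7 array([ 0.55298605, -0.02322073,  0.01870306]) [-3.14154485e+00 -1.48872211e-04  1.76710761e+00] [ 0.21483352  0.33035396 -0.07315027] 0.0006682899056351 [-0.34  0.75  0.4   1.93 -0.51  0.57  0.6 ]
wrist [0.53687646 0.05842584 0.16545842] [ 0.0619668  -0.30914864 -0.94899275]
-0.11 0.0106 6
-0.105 0.0108 14
-0.1 0.0104 15
-0.08 0.0814 21
-0.075 0.0797 107
-0.07 0.0804 123
-0.065 0.0644 516
-0.06 0.0552 2024
-0.055 0.0351 455
-0.05 0.1096 1412
-0.045 0.1009 2160
-0.04 0.0989 1835
-0.035 0.0928 841
-0.03 0.0228 189
```

Call:
{"name": "move_arm", "arguments": {
  "plan": [
    {"x":-0.04,"y":0.2,"z":0,"ax":0,"ay":0,"az":0,"fingers":1},
    {"x":0,"y":0,"z":0,"ax":0,"ay":0,"az":0,"fingers":1}
  ]
}}

```text
time: 21.0
ee_pos: [0.5526, -0.0213, 0.0187]
ee_rot: [3.142, -0.0, 1.767]
force: [0.3, -0.3, 0.1]
gripper_width: 0.0006
grasp_force: 0.1
```

Call:
{"name": "move_arm", "arguments": {
  "plan": [
    {"x":-0.02,"y":0.1,"z":0,"ax":0,"ay":0,"az":0,"fingers":1},
    {"x":0,"y":0,"z":0,"ax":0,"ay":0,"az":0,"fingers":1}
  ]
}}

```text
time: 21.25
ee_pos: [0.5524, -0.0206, 0.0187]
ee_rot: [3.142, 0.0, 1.767]
force: [0.4, -0.7, 0.3]
gripper_width: 0.0005
grasp_force: 0.5
```

Call:
{"name": "move_arm", "arguments": {
  "plan": [
    {"x":-0.02,"y":0.1,"z":0,"ax":0,"ay":0,"az":0,"fingers":1},
    {"x":0,"y":0,"z":0,"ax":0,"ay":0,"az":0,"fingers":1}
  ]
}}

```text
time: 21.5
ee_pos: [0.5522, -0.0197, 0.0187]
ee_rot: [3.142, 0.0, 1.767]
force: [0.8, -1.4, -0.6]
gripper_width: 0.0002
grasp_force: 0.9
```

Call:
{"name": "move_arm", "arguments": {
  "plan": [
    {"x":-0.02,"y":0.1,"z":0,"ax":0,"ay":0,"az":0,"fingers":1},
    {"x":0,"y":0,"z":0,"ax":0,"ay":0,"az":0,"fingers":1}
  ]
}}

```text
time: 21.75
ee_pos: [0.552, -0.0187, 0.0187]
ee_rot: [3.142, 0.0, 1.767]
force: [-0.3, -2.9, -0.5]
gripper_width: 0.0004
grasp_force: 1.3
```

Call:
{"name": "move_arm", "arguments": {
  "plan": [
    {"x":-0.02,"y":0.1,"z":0,"ax":0,"ay":0,"az":0,"fingers":1},
    {"x":0,"y":0,"z":0,"ax":0,"ay":0,"az":0,"fingers":1}
  ]
}}

```text
time: 22.0
ee_pos: [0.5518, -0.0176, 0.0187]
ee_rot: [3.142, 0.0, 1.767]
force: [0.4, -2.3, -1.3]
gripper_width: 0.0006
grasp_force: 1.6
```

```bash
python3 w.py 11 wrist; python3 p.py 11 | grep -v "0.05[67]"
python3 - <<'E'
from h import *
f=np.load("wrist11.npz"); c=(f['K'],f['d'],f['R'],f['t']);F=np.array([.5397,.0439])
g=cv2.cvtColor(f['im'],cv2.COLOR_BGR2GRAY)
col=cv2.GaussianBlur(g,(9,3),0)[:,285].astype(int); e=np.abs(np.diff(col)); r=np.where(e>6)[0]; print(r.tolist())
for k in r: 
    print(k,[round(float((ray("w",[(285,k+.5)],z,c)[0,:2]-F)@[-.196,.981]),4) for z in (.022,.034)], end=' ')
E
```

```text
22.0 array([ 0.55182438, -0.01763294,  0.01873087]) [3.14155662e+00 2.80035766e-04 1.76676111e+00] [ 0.35890623 -2.3099603  -1.31034657] 0.0006445341395073345 [-0.35  0.75  0.4   1.93 -0.51  0.56  0.59]
wrist [0.53575141 0.06405852 0.16545192] [ 0.06206836 -0.30958258 -0.94884464]
-0.105 0.0105 4
-0.1 0.0107 13
-0.095 0.0106 15
-0.09 0.0104 5
-0.075 0.0817 11
-0.07 0.0798 103
-0.065 0.0801 123
-0.06 0.0644 425
-0.05 0.0497 687
-0.045 0.1097 1387
-0.04 0.1009 1920
-0.035 0.0993 1982
-0.03 0.0989 664
-0.025 0.101 28
[219, 220, 221, 236, 237, 238, 246, 247, 248, 269, 270, 271, 272, 336, 337, 341, 342, 403, 404, 405, 413, 414, 415, 416]
219 [-0.0303, -0.0261] 220 [-0.0308, -0.0265] 221 [-0.0313, -0.027] 236 [-0.039, -0.034] 237 [-0.0395, -0.0345] 238 [-0.0401, -0.035] 246 [-0.0443, -0.0389] 247 [-0.0448, -0.0393] 248 [-0.0453, -0.0398] 269 [-0.0568, -0.0503] 270 [-0.0574, -0.0509] 271 [-0.0579, -0.0514] 272 [-0.0585, -0.0519] 336 [-0.0971, -0.0873] 337 [-0.0978, -0.0879] 341 [-0.1004, -0.0903] 342 [-0.101, -0.0909] 403 [-0.144, -0.1302] 404 [-0.1447, -0.1309] 405 [-0.1455, -0.1316] 413 [-0.1516, -0.1372] 414 [-0.1524, -0.1379] 415 [-0.1531, -0.1386] 416 [-0.1539, -0.1393]
```

The heel front edge puts the thin end about 99 mm past the foot, the very end of the ramp, and the force is only about 2 N. So the rest is about 11.7 mm and the gap about 17.7 mm: it needs the second flat. I'll back off, take the wedge out again, set it down, and add the other flat.

Call:
{"name": "move_arm", "arguments": {
  "plan": [
    {"x":0.2,"y":-1,"z":0,"ax":0,"ay":0,"az":0,"fingers":1},
    {"x":0,"y":0,"z":4.5,"ax":0,"ay":0,"az":0,"fingers":-0.2},
    {"x":0,"y":0,"z":0,"ax":0,"ay":0,"az":0,"fingers":-0.2},
    {"x":-0.25,"y":1.25,"z":0,"ax":0,"ay":0,"az":0,"fingers":-0.2},
    {"x":-0.25,"y":1.25,"z":0,"ax":0,"ay":0,"az":0,"fingers":-0.2},
    {"x":0,"y":0,"z":-3,"ax":0,"ay":0,"az":0,"fingers":-0.2},
    {"x":0,"y":0,"z":-1.8,"ax":0,"ay":0,"az":0,"fingers":-0.2},
    {"x":0,"y":0,"z":0,"ax":0,"ay":0,"az":0,"fingers":-0.2},
    {"x":0,"y":0,"z":0,"ax":0,"ay":0,"az":0,"fingers":0.5},
    {"x":0,"y":0,"z":0,"ax":0,"ay":0,"az":0,"fingers":0.5},
    {"x":0,"y":0,"z":0,"ax":0,"ay":0,"az":0,"fingers":0.5}
  ]
}}

```text
time: 23.42
ee_pos: [0.5494, -0.0026, 0.0164]
ee_rot: [3.14, 0.0, 1.767]
force: [0.1, 1.0, 2.0]
gripper_width: 0.0313
grasp_force: 30.0
```

Call:
{"name": "move_arm", "arguments": {
  "plan": [
    {"x":0.1,"y":-0.5,"z":0,"ax":0,"ay":0,"az":0,"fingers":0.5},
    {"x":0.2,"y":-1,"z":0,"ax":0,"ay":0,"az":0,"fingers":0.5},
    {"x":0.4,"y":-2,"z":0,"ax":0,"ay":0,"az":0,"fingers":0.5},
    {"x":0.4,"y":-2,"z":0,"ax":0,"ay":0,"az":0,"fingers":0.5},
    {"x":0.4,"y":-2,"z":0,"ax":0,"ay":0,"az":0,"fingers":0.5},
    {"x":0.4,"y":-2,"z":0.2,"ax":0,"ay":0,"az":0,"fingers":0.5},
    {"x":0.6,"y":-3,"z":0.5,"ax":0,"ay":0,"az":0,"fingers":0.5},
    {"x":0,"y":0,"z":2,"ax":0,"ay":0,"az":0,"fingers":0.5},
    {"x":0,"y":0,"z":0,"ax":0,"ay":0,"az":0,"fingers":0.5}
  ]
}}

```text
time: 24.55
ee_pos: [0.5747, -0.1277, 0.044]
ee_rot: [3.139, 0.001, 1.767]
force: [-0.2, 1.6, -1.8]
gripper_width: 0.0318
grasp_force: 30.0
```

```bash
python3 w.py 12 wrist scene
python3 - <<'E'
from h import *
f=np.load("wrist12.npz"); hsv=cv2.cvtColor(f['im'],cv2.COLOR_BGR2HSV)
for r in (10,40,80,120,180,240):
    x=np.where(hsv[r,:,1]<80)[0]; x=x[(x>180)&(x<400)]; print(r,x[0],x[-1])
f=np.load("scene12.npz"); im=f['im']; hsv=cv2.cvtColor(im,cv2.COLOR_BGR2HSV)
print((hsv[150:225:3,275:330,1]<80).sum(1))
for n in ("scene0","scene5","scene12"):
    g=cv2.cvtColor(np.load(n+".npz")['im'],cv2.COLOR_BGR2HSV)[...,1]; q=(g[130:190,300:385]<95)
    y,x=np.where(q); print(n,y.max(),x.min(),x.max(),y.min())
E
```

```text
24.55 array([ 0.57472879, -0.12770911,  0.04399776]) [3.13937960e+00 6.61698825e-04 1.76652880e+00] [-0.23721459  1.56493753 -1.79676906] 0.03178019845162826 [-0.16  0.75  0.42  1.83 -0.47  0.66  0.73]
wrist [ 0.55832093 -0.04600893  0.19068515] [ 0.06403206 -0.30953314 -0.94873027]
scene [ 1.06474062 -0.92557225  1.28792206] [-0.35503404  0.51846754 -0.77790889]
10 248 327
40 249 326
80 250 325
120 251 324
180 252 322
240 254 320
[32 31 26 33 34 34 25 25 32 37 35 36 35 41 30 42 37 38 40 49 37 47 32 36
 26]
scene0 59 4 84 0
scene5 59 4 84 0
scene12 59 0 84 0
```

Call:
{"name": "move_arm", "arguments": {
  "plan": [
    {"x":0.8,"y":-4.5,"z":0,"ax":0,"ay":0,"az":-3,"fingers":0.5},
    {"x":0.8,"y":-4.5,"z":0,"ax":0,"ay":0,"az":-3,"fingers":0.5},
    {"x":0.8,"y":-4.5,"z":0,"ax":0,"ay":0,"az":-3,"fingers":0.5},
    {"x":0.8,"y":-4.5,"z":0,"ax":0,"ay":0,"az":-3,"fingers":0.5},
    {"x":0.8,"y":-4.5,"z":0,"ax":0,"ay":0,"az":-3.2,"fingers":0.5},
    {"x":0,"y":0,"z":0,"ax":0,"ay":0,"az":0,"fingers":0.5},
    {"x":0,"y":0,"z":-2,"ax":0,"ay":0,"az":0,"fingers":0.5},
    {"x":0,"y":0,"z":-1.2,"ax":0,"ay":0,"az":0,"fingers":0.5},
    {"x":0,"y":0,"z":0,"ax":0,"ay":0,"az":0,"fingers":0.5}
  ]
}}

```text
time: 25.78
ee_pos: [0.6136, -0.3502, 0.0091]
ee_rot: [-3.14, -0.002, 1.503]
force: [-0.1, -0.2, -0.4]
gripper_width: 0.0319
grasp_force: 30.0
```

Call:
{"name": "move_arm", "arguments": {
  "plan": [
    {"x":0,"y":0,"z":0,"ax":0,"ay":0,"az":0,"fingers":-0.3},
    {"x":0,"y":0,"z":0,"ax":0,"ay":0,"az":0,"fingers":-0.3},
    {"x":0,"y":0,"z":0,"ax":0,"ay":0,"az":0,"fingers":-0.3},
    {"x":0,"y":0,"z":5,"ax":0,"ay":0,"az":0,"fingers":-0.3},
    {"x":-4,"y":0.5,"z":1.6,"ax":0,"ay":0,"az":1,"fingers":-0.3},
    {"x":-4,"y":0.5,"z":0,"ax":0,"ay":0,"az":1,"fingers":-0.3},
    {"x":-4,"y":0.5,"z":0,"ax":0,"ay":0,"az":1,"fingers":-0.3},
    {"x":-4,"y":0.5,"z":0,"ax":0,"ay":0,"az":1,"fingers":-0.3},
    {"x":-4,"y":0.5,"z":0,"ax":0,"ay":0,"az":0,"fingers":-0.3},
    {"x":0,"y":0,"z":0,"ax":0,"ay":0,"az":0,"fingers":-0.3},
    {"x":0,"y":0,"z":0,"ax":0,"ay":0,"az":0,"fingers":-0.3}
  ]
}}

```text
time: 27.15
ee_pos: [0.4151, -0.3277, 0.0771]
ee_rot: [3.14, 0.001, 1.572]
force: [-0.7, 0.1, 1.1]
gripper_width: 0.0574
grasp_force: 0.0
```

```bash
python3 w.py 13 wrist scene
python3 - <<'E'
from h import *
f=np.load("wrist13.npz"); c=(f['K'],f['d'],f['R'],f['t']); im=f['im']; hsv=cv2.cvtColor(im,cv2.COLOR_BGR2HSV)
g=((hsv[...,1]<80)&(hsv[...,2]>70)).astype(np.uint8); g[285:]=0
for cc in cv2.findContours(g,0,1)[0]:
    if cv2.contourArea(cc)<1500: continue
    print(cv2.boundingRect(cc), cv2.minAreaRect(ray("w",cc[:,0],.010,c)[:,:2].astype(np.float32)))
f=np.load("scene13.npz"); im=f['im']; hsv=cv2.cvtColor(im,cv2.COLOR_BGR2HSV)
g=(hsv[...,1]<80).astype(np.uint8)
m=np.zeros_like(g); m[240:310,240:310]=g[240:310,240:310]
cc=max(cv2.findContours(m,0,1)[0],key=cv2.contourArea); print("wedge",cv2.minAreaRect(ray("scene",cc[:,0],.010)[:,:2].astype(np.float32)))
# flat1 under carrier
F=np.array([.5397,.0439])
for r in (192,198,204,210,214,216,218,220):
    x=np.where(g[r,285:330])[0]+285
    if len(x): w=ray("scene",[(x[0]-.5,r),(x[-1]+.5,r)],.010)[:,:2]-F; print(r,(w@[-.196,.981]).round(4),(w@[.981,.196]).round(4))
E
```

```text
27.15 array([ 0.41506331, -0.3277134 ,  0.07707594]) [3.14006475e+00 5.74503071e-04 1.57175001e+00] [-0.70680561  0.08443827  1.14066863] 0.05739057550932208 [ 0.22  0.62  0.48  1.99 -0.47  0.64  1.  ]
wrist [ 0.41469528 -0.24439681  0.22377319] [ 0.00217566 -0.31591072 -0.94878643]
scene [ 1.06474062 -0.92557225  1.28792206] [-0.35503404  0.51846754 -0.77790889]
(255, 26, 61, 233) ((0.41375312209129333, -0.2751765549182892), (0.15011747181415558, 0.035737160593271255), 89.87770080566406)
(0, 0, 207, 285) ((0.2790847718715668, -0.27939993143081665), (0.18444238603115082, 0.15426568686962128), 89.81110382080078)
wedge ((0.6215369701385498, -0.2810552418231964), (0.14837682247161865, 0.03740813210606575), 82.09081268310547)
192 [-0.0182 -0.0034] [-0.0149  0.023 ]
198 [-0.0445 -0.0299] [-0.0152  0.0224]
204 [-0.0704 -0.0559] [-0.0155  0.0217]
210 [-0.0958 -0.0814] [-0.0158  0.0211]
214 [-0.1114 -0.0982] [-0.0131  0.0207]
216 [-0.1142 -0.1065] [0.0008 0.0205]
```

Call:
{"name": "move_arm", "arguments": {
  "plan": [
    {"x":-0.1,"y":0.2,"z":-4,"ax":0,"ay":0,"az":0,"fingers":-0.3},
    {"x":0,"y":0,"z":-2.5,"ax":0,"ay":0,"az":0,"fingers":-0.3},
    {"x":0,"y":0,"z":-0.5,"ax":0,"ay":0,"az":0,"fingers":-0.3},
    {"x":0,"y":0,"z":0,"ax":0,"ay":0,"az":0,"fingers":-0.3},
    {"x":0,"y":0,"z":0,"ax":0,"ay":0,"az":0,"fingers":0.5},
    {"x":0,"y":0,"z":0,"ax":0,"ay":0,"az":0,"fingers":0.5},
    {"x":0,"y":0,"z":0,"ax":0,"ay":0,"az":0,"fingers":0.5}
  ]
}}

```text
time: 28.12
ee_pos: [0.4133, -0.3257, 0.0074]
ee_rot: [3.14, 0.001, 1.571]
force: [0.6, 0.2, 3.7]
gripper_width: 0.0348
grasp_force: 30.0
```

Call:
{"name": "move_arm", "arguments": {
  "plan": [
    {"x":0,"y":0,"z":4,"ax":0,"ay":0,"az":0,"fingers":0.5},
    {"x":3.2,"y":3.5,"z":0,"ax":0,"ay":0,"az":2.2,"fingers":0.5},
    {"x":3.2,"y":4.2,"z":0,"ax":0,"ay":0,"az":2.2,"fingers":0.5},
    {"x":3.2,"y":4.5,"z":0,"ax":0,"ay":0,"az":2.2,"fingers":0.5},
    {"x":3.2,"y":4.5,"z":0,"ax":0,"ay":0,"az":2.2,"fingers":0.5},
    {"x":3.0,"y":4.5,"z":0,"ax":0,"ay":0,"az":2.4,"fingers":0.5},
    {"x":0,"y":0,"z":0,"ax":0,"ay":0,"az":0,"fingers":0.5},
    {"x":0,"y":0,"z":-2.5,"ax":0,"ay":0,"az":0,"fingers":0.5},
    {"x":0,"y":0,"z":-0.4,"ax":0,"ay":0,"az":0,"fingers":0.5},
    {"x":0,"y":0,"z":0,"ax":0,"ay":0,"az":0,"fingers":0.5}
  ]
}}

```text
time: 29.38
ee_pos: [0.5703, -0.1143, 0.0178]
ee_rot: [-3.141, 0.0, 1.766]
force: [-1.1, 0.1, -0.6]
gripper_width: 0.0348
grasp_force: 30.0
```

```bash
python3 w.py 14 wrist scene
python3 - <<'E'
from h import *
f=np.load("wrist14.npz"); hsv=cv2.cvtColor(f['im'],cv2.COLOR_BGR2HSV)
for r in (10,40,80,120,180,240):
    x=np.where(hsv[r,:,1]<80)[0]; x=x[(x>180)&(x<400)]; print(r,x[0],x[-1])
c=(f['K'],f['d'],f['R'],f['t']); P=cloud("w",f['de'],c)
q=P[...,:2]-[.5397,.0439]; A=q@[-.196,.981]; N=q@[.981,.196]
for a in (-.09,-.08,-.07,-.06,-.05,-.04,-.035,-.03,-.025):
    k=(abs(A-a)<.002)&(abs(N)<.01)&(P[...,2]<.04)&(f['de']>0)
    if k.sum(): print(a,np.median(P[k][:,2]).round(4))
p=robot.get_state()['ee_pos'][:2]-np.array([.5397,.0439]); print("along",p@[-.196,.981],"lat",p@[.981,.196])
E
```

```text
29.375 array([ 0.57027278, -0.11431335,  0.01784029]) [-3.14088524e+00  1.60080224e-04  1.76558651e+00] [-1.11612732  0.08296091 -0.56090429] 0.03475478297766431 [-0.18  0.78  0.41  1.85 -0.51  0.61  0.74]
wrist [ 0.55438642 -0.03260762  0.16456854] [ 0.06092826 -0.30969125 -0.94888307]
scene [ 1.06474062 -0.92557225  1.28792206] [-0.35503404  0.51846754 -0.77790889]
10 243 334
40 244 332
80 245 330
120 247 328
180 248 326
240 250 323
-0.09 0.0201
-0.08 0.0199
-0.07 0.0197
-0.06 0.0196
-0.05 0.0194
-0.04 0.0192
along -0.16117146091549403 lat -0.00022344265451929572
```

Call:
{"name": "move_arm", "arguments": {
  "plan": [
    {"x":0,"y":0,"z":-0.15,"ax":0,"ay":0,"az":0,"fingers":0.5},
    {"x":-0.25,"y":1.2,"z":0,"ax":0,"ay":0,"az":0,"fingers":0.5},
    {"x":-0.24,"y":1.2,"z":0,"ax":0,"ay":0,"az":0,"fingers":0.5},
    {"x":-0.24,"y":1.2,"z":0,"ax":0,"ay":0,"az":0,"fingers":0.5},
    {"x":-0.24,"y":1.2,"z":0,"ax":0,"ay":0,"az":0,"fingers":0.5},
    {"x":-0.24,"y":1.2,"z":0,"ax":0,"ay":0,"az":0,"fingers":0.5},
    {"x":-0.24,"y":1.2,"z":0,"ax":0,"ay":0,"az":0,"fingers":0.5},
    {"x":0,"y":0,"z":0,"ax":0,"ay":0,"az":0,"fingers":0.5}
  ]
}}

```text
time: 30.48
ee_pos: [0.5561, -0.04, 0.0161]
ee_rot: [-3.141, -0.001, 1.769]
force: [0.2, 0.1, -1.7]
gripper_width: 0.0351
grasp_force: 30.0
```

Call:
{"name": "move_arm", "arguments": {
  "plan": [
    {"x":0,"y":0,"z":-0.2,"ax":0,"ay":0,"az":0,"fingers":0.5},
    {"x":0,"y":0,"z":0,"ax":0,"ay":0,"az":0,"fingers":0.5}
  ]
}}

```text
time: 30.72
ee_pos: [0.5563, -0.0422, 0.0141]
ee_rot: [-3.142, 0.0, 1.766]
force: [-0.2, -0.8, -1.4]
gripper_width: 0.0347
grasp_force: 30.0
```

Call:
{"name": "move_arm", "arguments": {
  "plan": [
    {"x":0,"y":0,"z":-0.05,"ax":0,"ay":0,"az":0,"fingers":-0.3},
    {"x":0,"y":0,"z":0,"ax":0,"ay":0,"az":0,"fingers":-0.3},
    {"x":0,"y":0,"z":0,"ax":0,"ay":0,"az":0,"fingers":-0.3},
    {"x":0,"y":0,"z":5,"ax":0,"ay":0,"az":0,"fingers":-0.3},
    {"x":1.0,"y":-4.9,"z":1.2,"ax":0,"ay":0,"az":-2.5,"fingers":-0.3},
    {"x":1.0,"y":-4.9,"z":0,"ax":0,"ay":0,"az":-2.5,"fingers":-0.3},
    {"x":1.0,"y":-4.9,"z":0,"ax":0,"ay":0,"az":-2.5,"fingers":-0.3},
    {"x":1.0,"y":-4.9,"z":0,"ax":0,"ay":0,"az":-2.5,"fingers":-0.3},
    {"x":1.0,"y":-4.9,"z":0,"ax":0,"ay":0,"az":-2.5,"fingers":-0.3},
    {"x":1.0,"y":-4.6,"z":0,"ax":0,"ay":0,"az":-2.5,"fingers":-0.3},
    {"x":0,"y":0,"z":0,"ax":0,"ay":0,"az":0,"fingers":-0.3},
    {"x":0,"y":0,"z":0,"ax":0,"ay":0,"az":0,"fingers":-0.3}
  ]
}}

```text
time: 32.22
ee_pos: [0.6162, -0.3314, 0.0753]
ee_rot: [-3.141, -0.001, 1.506]
force: [0.1, 0.6, 1.2]
gripper_width: 0.0572
grasp_force: 0.0
```

```bash
python3 w.py 15 wrist scene
python3 - <<'E'
from h import *
f=np.load("wrist15.npz"); c=(f['K'],f['d'],f['R'],f['t']); im=f['im']; hsv=cv2.cvtColor(im,cv2.COLOR_BGR2HSV)
g=((hsv[...,1]<80)&(hsv[...,2]>70)).astype(np.uint8); g[300:]=0; g[:,:215]=0; g[:,360:]=0
cc=max(cv2.findContours(g,0,1)[0],key=cv2.contourArea)[:,0]; x,y,w,h=cv2.boundingRect(cc); print(x,y,w,h)
mid=lambda r:(np.where(g[r])[0][[0,-1]].mean(),r)
print(ray("w",[mid(y+2)],.006,c),ray("w",[mid(y+h-4)],.028,c),[mid(r) for r in (y+2,120,200,y+h-4)])
F=np.array([.5397,.0439])
im=np.load("scene15.npz")['im']; g=(cv2.cvtColor(im,cv2.COLOR_BGR2HSV)[...,1]<80)
for r in (190,196,202,208,212,214,216,218):
    x=np.where(g[r,285:330])[0]+285
    if len(x): w=ray("scene",[(x[0]-.5,r),(x[-1]+.5,r)],.016)[:,:2]-F; print(r,(w@[-.196,.981]).round(4),(w@[.981,.196]).round(4))
E
```

```text
32.225 array([ 0.6161748 , -0.33143139,  0.0752609 ]) [-3.14098879e+00 -1.27482645e-03  1.50554858e+00] [0.12030953 0.64797032 1.16281773] 0.05720395185565666 [ 0.1   0.87  0.53  1.51 -0.52  0.9   0.74]
wrist [ 0.62157825 -0.24855268  0.22211155] [-0.02062999 -0.31345166 -0.94938004]
scene [ 1.06474062 -0.92557225  1.28792206] [-0.35503404  0.51846754 -0.77790889]
259 27 54 244
[[ 0.62365907 -0.20500928  0.006     ]] [[ 0.61334589 -0.35057572  0.028     ]] [(np.float64(285.5), 29), (np.float64(285.5), 120), (np.float64(285.0), 200), (np.float64(284.5), 267)]
190 [-0.0153  0.013 ] [-0.0161  0.0567]
196 [-0.0417 -0.026 ] [-0.0164  0.024 ]
202 [-0.0676 -0.052 ] [-0.0167  0.0234]
208 [-0.0931 -0.0776] [-0.0169  0.0227]
212 [-0.1098 -0.0944] [-0.0171  0.0223]
214 [-0.1158 -0.1027] [-0.0116  0.0221]
216 [-0.1175 -0.111 ] [0.0051 0.0219]
```

Call:
{"name": "move_arm", "arguments": {
  "plan": [
    {"x":-0.1,"y":0.3,"z":-4,"ax":0,"ay":0,"az":0,"fingers":-0.3},
    {"x":0,"y":0,"z":-2.2,"ax":0,"ay":0,"az":0,"fingers":-0.3},
    {"x":0,"y":0,"z":-0.5,"ax":0,"ay":0,"az":0,"fingers":-0.3},
    {"x":0,"y":0,"z":0,"ax":0,"ay":0,"az":0,"fingers":-0.3},
    {"x":0,"y":0,"z":0,"ax":0,"ay":0,"az":0,"fingers":0.5},
    {"x":0,"y":0,"z":0,"ax":0,"ay":0,"az":0,"fingers":0.5},
    {"x":0,"y":0,"z":0,"ax":0,"ay":0,"az":0,"fingers":0.5}
  ]
}}

```text
time: 33.2
ee_pos: [0.6157, -0.3297, 0.0094]
ee_rot: [3.141, 0.0, 1.505]
force: [-1.0, 0.5, 2.3]
gripper_width: 0.0313
grasp_force: 30.0
```

Call:
{"name": "move_arm", "arguments": {
  "plan": [
    {"x":0,"y":0,"z":3.5,"ax":0,"ay":0,"az":0,"fingers":0.5},
    {"x":-0.9,"y":4.4,"z":0,"ax":0,"ay":0,"az":3,"fingers":0.5},
    {"x":-0.9,"y":4.4,"z":0,"ax":0,"ay":0,"az":3,"fingers":0.5},
    {"x":-0.9,"y":4.4,"z":0,"ax":0,"ay":0,"az":3,"fingers":0.5},
    {"x":-0.9,"y":4.4,"z":0,"ax":0,"ay":0,"az":3,"fingers":0.5},
    {"x":-0.9,"y":4.4,"z":0,"ax":0,"ay":0,"az":3,"fingers":0.5},
    {"x":0,"y":0,"z":-1.8,"ax":0,"ay":0,"az":0,"fingers":0.5},
    {"x":0,"y":0,"z":0,"ax":0,"ay":0,"az":0,"fingers":0.5},
    {"x":0,"y":0,"z":0,"ax":0,"ay":0,"az":0,"fingers":0.5}
  ]
}}

```text
time: 34.33
ee_pos: [0.5704, -0.1115, 0.0259]
ee_rot: [3.142, 0.001, 1.764]
force: [-0.5, -0.5, -0.2]
gripper_width: 0.0315
grasp_force: 30.0
```

```bash
python3 w.py 16 wrist
cat > q.py <<'E'
from h import *
import sys
f=np.load(f"wrist{sys.argv[1]}.npz"); hsv=cv2.cvtColor(f['im'],cv2.COLOR_BGR2HSV)
c=(f['K'],f['d'],f['R'],f['t']); P=cloud("w",f['de'],c)
q=P[...,:2]-[.5397,.0439]; A=q@[-.196,.981]; N=q@[.981,.196]
for a in np.arange(-.12,-.02,.01):
    k=(abs(A-a)<.002)&(abs(N)<.01)&(P[...,2]<.05)&(f['de']>0)
    k2=(abs(A-a)<.002)&(P[...,2]>.0115)&(P[...,2]<.05)&(f['de']>0)&(abs(N)<.04)
    if k.sum(): print(a.round(3),np.median(P[k][:,2]).round(4),np.percentile(N[k2],[1,99]).round(4))
p=robot.get_state()['ee_pos'][:2]-np.array([.5397,.0439]); print("along",p@[-.196,.981],"lat",p@[.981,.196])
E
python3 q.py 16
```

```text
34.325 array([ 0.57042788, -0.11146481,  0.02594571]) [3.14157051e+00 1.34116593e-03 1.76441820e+00] [-0.48739736 -0.54371372 -0.16613577] 0.031453188606800644 [-0.2   0.77  0.43  1.85 -0.51  0.62  0.74]
wrist [ 0.55449112 -0.02954004  0.17257996] [ 0.06151808 -0.31067178 -0.94852442]
-0.12 0.0321 [-0.0159  0.0154]
-0.11 0.031 [-0.0182  0.0155]
-0.1 0.0301 [-0.0182  0.0157]
-0.09 0.029 [-0.018   0.0173]
-0.08 0.028 [-0.0182  0.0158]
-0.07 0.0269 [-0.0181  0.0172]
-0.06 0.0258 [-0.0178  0.0172]
-0.05 0.0248 [-0.0177  0.0173]
-0.04 0.0238 [-0.0176  0.0178]
along -0.15836870254836147 lat -0.00012685371793301782
```

Call:
{"name": "move_arm", "arguments": {
  "plan": [
    {"x":0,"y":0,"z":-0.35,"ax":0,"ay":0,"az":0,"fingers":0.5},
    {"x":0,"y":0,"z":0,"ax":0,"ay":0,"az":0,"fingers":0.5},
    {"x":-0.2,"y":1,"z":0,"ax":0,"ay":0,"az":0,"fingers":0.5},
    {"x":-0.2,"y":1,"z":0,"ax":0,"ay":0,"az":0,"fingers":0.5},
    {"x":-0.2,"y":1,"z":0,"ax":0,"ay":0,"az":0,"fingers":0.5},
    {"x":-0.2,"y":1,"z":0,"ax":0,"ay":0,"az":0,"fingers":0.5},
    {"x":-0.12,"y":0.6,"z":0,"ax":0,"ay":0,"az":0,"fingers":0.5},
    {"x":0,"y":0,"z":-0.1,"ax":0,"ay":0,"az":0,"fingers":0.5},
    {"x":0,"y":0,"z":0,"ax":0,"ay":0,"az":0,"fingers":0.5}
  ]
}}

```text
time: 35.5
ee_pos: [0.5613, -0.0637, 0.0213]
ee_rot: [3.141, 0.0, 1.767]
force: [-0.8, 0.6, -1.1]
gripper_width: 0.0317
grasp_force: 30.0
```

Call:
{"name": "move_arm", "arguments": {
  "plan": [
    {"x":0,"y":0,"z":0,"ax":0,"ay":0,"az":0,"fingers":-0.2},
    {"x":0,"y":0,"z":0,"ax":0,"ay":0,"az":0,"fingers":-0.2},
    {"x":0,"y":0,"z":0,"ax":0,"ay":0,"az":0,"fingers":-0.2},
    {"x":0,"y":0,"z":4.5,"ax":0,"ay":0,"az":0,"fingers":-0.2},
    {"x":0.45,"y":-2.2,"z":0,"ax":0,"ay":0,"az":0,"fingers":1},
    {"x":0.45,"y":-2.2,"z":0,"ax":0,"ay":0,"az":0,"fingers":1},
    {"x":0,"y":0,"z":0,"ax":0,"ay":0,"az":0,"fingers":1},
    {"x":0,"y":0,"z":-4.2,"ax":0,"ay":0,"az":0,"fingers":1},
    {"x":0,"y":0,"z":0,"ax":0,"ay":0,"az":0,"fingers":1},
    {"x":0,"y":0,"z":0,"ax":0,"ay":0,"az":0,"fingers":1}
  ]
}}

```text
time: 36.75
ee_pos: [0.5703, -0.107, 0.0249]
ee_rot: [3.142, -0.0, 1.767]
force: [0.3, -0.7, 0.4]
gripper_width: 0.0002
grasp_force: 0.0
```

```bash
python3 w.py 17 wrist; python3 q.py 17
```

```text
36.75 array([ 0.57028918, -0.10698851,  0.02487017]) [ 3.14151505e+00 -1.14362943e-04  1.76730610e+00] [ 0.30840307 -0.74118571  0.38759736] 0.00023567276370481657 [-0.2   0.77  0.43  1.86 -0.52  0.62  0.74]
wrist [ 0.55416746 -0.0253502   0.17163833] [ 0.06220698 -0.30917254 -0.94896925]
-0.12 0.0297 [-0.0154  0.0154]
-0.11 0.0288 [-0.0185  0.0157]
-0.1 0.0288 [-0.0182  0.0156]
-0.09 0.0289 [-0.0181  0.0158]
-0.08 0.0284 [-0.0182  0.0159]
-0.07 0.0274 [-0.0182  0.0172]
-0.06 0.0264 [-0.0178  0.0173]
-0.05 0.0254 [-0.0177  0.0173]
-0.04 0.0245 [-0.0176  0.0174]
-0.03 0.0233 [-0.0178  0.018 ]
along -0.15433418179959946 lat 0.0008773396827006952
```

Call:
{"name": "move_arm", "arguments": {
  "plan": [
    {"x":-0.15,"y":0.75,"z":0,"ax":0,"ay":0,"az":0,"fingers":1},
    {"x":-0.1,"y":0.5,"z":0,"ax":0,"ay":0,"az":0,"fingers":1},
    {"x":-0.1,"y":0.5,"z":0,"ax":0,"ay":0,"az":0,"fingers":1},
    {"x":-0.08,"y":0.4,"z":0,"ax":0,"ay":0,"az":0,"fingers":1},
    {"x":0,"y":0,"z":0,"ax":0,"ay":0,"az":0,"fingers":1}
  ]
}}

```text
time: 37.42
ee_pos: [0.5657, -0.0853, 0.0241]
ee_rot: [-3.141, -0.0, 1.767]
force: [0.1, -1.0, -1.0]
gripper_width: 0.0003
grasp_force: 0.0
```

Call:
{"name": "move_arm", "arguments": {
  "plan": [
    {"x":-0.04,"y":0.2,"z":0,"ax":0,"ay":0,"az":0,"fingers":1},
    {"x":-0.04,"y":0.2,"z":0,"ax":0,"ay":0,"az":0,"fingers":1},
    {"x":0,"y":0,"z":0,"ax":0,"ay":0,"az":0,"fingers":1}
  ]
}}

```text
time: 37.8
ee_pos: [0.565, -0.0818, 0.0242]
ee_rot: [-3.141, -0.0, 1.767]
force: [-0.4, 0.5, -0.1]
gripper_width: 0.0011
grasp_force: 0.0
```

Call:
{"name": "move_arm", "arguments": {
  "plan": [
    {"x":-0.04,"y":0.2,"z":0,"ax":0,"ay":0,"az":0,"fingers":1},
    {"x":0,"y":0,"z":0,"ax":0,"ay":0,"az":0,"fingers":1}
  ]
}}

```text
time: 38.05
ee_pos: [0.5646, -0.0798, 0.0242]
ee_rot: [-3.142, -0.0, 1.767]
force: [0.7, -0.4, -0.7]
gripper_width: 0.0004
grasp_force: 0.1
```

Call:
{"name": "move_arm", "arguments": {
  "plan": [
    {"x":-0.02,"y":0.1,"z":0,"ax":0,"ay":0,"az":0,"fingers":1},
    {"x":0,"y":0,"z":0,"ax":0,"ay":0,"az":0,"fingers":1}
  ]
}}

```text
time: 38.3
ee_pos: [0.5644, -0.0791, 0.0242]
ee_rot: [3.142, 0.0, 1.767]
force: [-0.7, -1.6, -0.7]
gripper_width: 0.0005
grasp_force: 0.6
```

Call:
{"name": "move_arm", "arguments": {
  "plan": [
    {"x":-0.02,"y":0.1,"z":0,"ax":0,"ay":0,"az":0,"fingers":1},
    {"x":0,"y":0,"z":0,"ax":0,"ay":0,"az":0,"fingers":1}
  ]
}}

```text
time: 38.55
ee_pos: [0.5642, -0.0782, 0.0242]
ee_rot: [3.142, 0.0, 1.767]
force: [0.4, -2.8, -1.6]
gripper_width: 0.0005
grasp_force: 0.9
```

Call:
{"name": "move_arm", "arguments": {
  "plan": [
    {"x":-0.02,"y":0.1,"z":0,"ax":0,"ay":0,"az":0,"fingers":1},
    {"x":0,"y":0,"z":0,"ax":0,"ay":0,"az":0,"fingers":1}
  ]
}}

```text
time: 38.8
ee_pos: [0.5641, -0.0772, 0.0242]
ee_rot: [3.141, 0.0, 1.767]
force: [1.1, -2.8, -1.3]
gripper_width: 0.0003
grasp_force: 1.4
```

Call:
{"name": "move_arm", "arguments": {
  "plan": [
    {"x":-0.02,"y":0.1,"z":0,"ax":0,"ay":0,"az":0,"fingers":1},
    {"x":0,"y":0,"z":0,"ax":0,"ay":0,"az":0,"fingers":1}
  ]
}}

```text
time: 39.05
ee_pos: [0.5639, -0.0763, 0.0242]
ee_rot: [3.141, 0.0, 1.767]
force: [0.8, -3.6, -2.7]
gripper_width: 0.0008
grasp_force: 1.9
```

Call:
{"name": "move_arm", "arguments": {
  "plan": [
    {"x":-0.02,"y":0.1,"z":0,"ax":0,"ay":0,"az":0,"fingers":1},
    {"x":0,"y":0,"z":0,"ax":0,"ay":0,"az":0,"fingers":1}
  ]
}}

```text
time: 39.3
ee_pos: [0.5637, -0.0752, 0.0242]
ee_rot: [3.141, 0.0, 1.767]
force: [2.0, -4.4, -1.9]
gripper_width: 0.0005
grasp_force: 2.3
```

Call:
{"name": "move_arm", "arguments": {
  "plan": [
    {"x":-0.02,"y":0.1,"z":0,"ax":0,"ay":0,"az":0,"fingers":1},
    {"x":0,"y":0,"z":0,"ax":0,"ay":0,"az":0,"fingers":1}
  ]
}}

```text
time: 39.55
ee_pos: [0.5635, -0.0744, 0.0243]
ee_rot: [3.141, 0.001, 1.767]
force: [0.3, -4.7, -1.7]
gripper_width: 0.0005
grasp_force: 2.6
```

```bash
python3 w.py 18 wrist; python3 q.py 18
python3 - <<'E'
from h import *
f=np.load("wrist18.npz");c=(f['K'],f['d'],f['R'],f['t']); P=cloud("w",f['de'],c)
k=(P[...,2]>.05)&(P[...,2]<.066)&(f['de']>0); q=P[...,:2]-[.5397,.0439]; A=q@[-.196,.981]; N=q@[.981,.196]
k&=(A>-.022)&(A<.012)&(N>-.02)&(N<.16); X=np.c_[A[k],N[k],np.ones(k.sum())]; print(k.sum(),np.linalg.lstsq(X,P[k][:,2],rcond=None)[0], A[k].min(),N[k].min(),N[k].max())
E
```

```text
39.55 array([ 0.56351117, -0.0744293 ,  0.02425512]) [3.14138342e+00 7.16514445e-04 1.76652954e+00] [ 0.29275742 -4.66959156 -1.69881399] 0.0005090448868297522 [-0.26  0.76  0.43  1.89 -0.53  0.6   0.7 ]
wrist [0.54740441 0.00733521 0.1709641 ] [ 0.06223907 -0.30994014 -0.94871672]
-0.12 0.0457 [-0.0009  0.0014]
-0.11 0.0434 [-0.0146  0.015 ]
-0.1 0.0407 [-0.0184  0.017 ]
-0.09 0.0289 [-0.0182  0.0173]
-0.08 0.0288 [-0.0183  0.0171]
-0.07 0.0288 [-0.0179  0.0171]
-0.06 0.0288 [-0.0179  0.0173]
-0.05 0.0279 [-0.0178  0.0174]
-0.04 0.0269 [-0.0178  0.0175]
-0.03 0.0258 [-0.0176  0.0177]
along -0.12074113441592188 lat 0.00017826762576678484
16013 [ 0.11053719 -0.00041205  0.05865954] -0.019338564704927307 -0.019994576955548005 0.0909678069444486
```

```bash
cat > l.py <<'E'
from h import *
import sys
for n in sys.argv[1:]:
    f=np.load(f"wrist{n}.npz");c=(f['K'],f['d'],f['R'],f['t']); P=cloud("w",f['de'],c)
    q=P[...,:2]-[.5397,.0439]; A=q@[-.196,.981]; N=q@[.981,.196]
    k=(P[...,2]>.053)&(P[...,2]<.061)&(f['de']>0)&(A>-.018)&(A<.004)&(N>-.018)&(N<.16)
    X=np.c_[A[k],N[k],np.ones(k.sum())]; s=np.linalg.lstsq(X,P[k][:,2],rcond=None)[0]
    print(n,k.sum(),s.round(5),"left z",np.median(P[k&(N<0)][:,2]).round(5),"N.07",np.median(P[k&(abs(N-.07)<.01)][:,2]).round(5))
    # plate front-left corner
    m=(P[...,2]>.053)&(P[...,2]<.061)&(f['de']>0)&(A<.004)&(A>-.03)&(abs(N)<.03); print(" edges A",np.percentile(A[m],.5).round(4),"N",np.percentile(N[m&(A>-.015)],.5).round(4))
E
python3 l.py 8 17 18
```

```text
8 8162 [-0.02548  0.00197  0.05668] left z 0.05702 N.07 0.05719
 edges A -0.0194 N -0.0209
17 0 [0. 0. 0.] left z nan N.07 nan
  return _methods._mean(a, axis=axis, dtype=dtype,
  ret = ret.dtype.type(ret / rcount)
Traceback (most recent call last):
  File "l.py", line 10, in <module>
    m=(P[...,2]>.053)&(P[...,2]<.061)&(f['de']>0)&(A<.004)&(A>-.03)&(abs(N)<.03); print(" edges A",np.percentile(A[m],.5).round(4),"N",np.percentile(N[m&(A>-.015)],.5).round(4))
                                                                                                   ~~~~~~~~~~~~~^^^^^^^^^
IndexError: index -1 is out of bounds for axis 0 with size 0
```

Call:
{"name": "move_arm", "arguments": {
  "plan": [
    {"x":-0.02,"y":0.1,"z":0,"ax":0,"ay":0,"az":0,"fingers":1},
    {"x":0,"y":0,"z":0,"ax":0,"ay":0,"az":0,"fingers":1}
  ]
}}

```text
time: 39.85
ee_pos: [0.5634, -0.0738, 0.0243]
ee_rot: [3.141, 0.001, 1.766]
force: [2.0, -5.9, -1.9]
gripper_width: -0.0001
grasp_force: 2.9
```

Call:
{"name": "move_arm", "arguments": {
  "plan": [
    {"x":-0.02,"y":0.1,"z":0,"ax":0,"ay":0,"az":0,"fingers":1},
    {"x":0,"y":0,"z":0,"ax":0,"ay":0,"az":0,"fingers":1}
  ]
}}

```text
time: 40.1
ee_pos: [0.5632, -0.0731, 0.0244]
ee_rot: [3.141, 0.002, 1.766]
force: [0.9, -5.7, -1.8]
gripper_width: 0.0003
grasp_force: 3.2
```

```bash
python3 w.py 19 wrist; python3 l.py 9 11 18 19; python3 q.py 19|tail -1
```

```text
40.1 array([ 0.56324951, -0.07313227,  0.02435471]) [3.14109673e+00 1.63661068e-03 1.76605505e+00] [ 0.91487693 -5.73334566 -1.8152797 ] 0.00032702629605248646 [-0.27  0.76  0.43  1.89 -0.53  0.6   0.69]
wrist [0.54710278 0.00880065 0.17096398] [ 0.06252447 -0.31074772 -0.94843373]
9 22181 [0.00256 0.00189 0.05709] left z 0.05705 N.07 0.0572
 edges A -0.019 N -0.021
11 20029 [-9.00e-05  8.70e-04  5.73e-02] left z 0.05728 N.07 0.05739
 edges A -0.0188 N -0.0209
18 13461 [-0.00559 -0.00015  0.05738] left z 0.05746 N.07 0.05746
 edges A -0.0191 N -0.0208
19 15091 [-0.00568 -0.00047  0.05749] left z 0.05757 N.07 0.05752
 edges A -0.0191 N -0.0208
along -0.11936894398713425 lat 0.00017428119138064265
```

Call:
{"name": "move_arm", "arguments": {
  "plan": [
    {"x":0.06,"y":-0.3,"z":0,"ax":0,"ay":0,"az":0,"fingers":1},
    {"x":0.2,"y":-1,"z":0,"ax":0,"ay":0,"az":0,"fingers":1},
    {"x":0.4,"y":-2,"z":0,"ax":0,"ay":0,"az":0,"fingers":1},
    {"x":0,"y":0,"z":5,"ax":0,"ay":0,"az":0,"fingers":1},
    {"x":0,"y":2,"z":5,"ax":0,"ay":0,"az":0,"fingers":1},
    {"x":0,"y":4,"z":4,"ax":0,"ay":0,"az":0,"fingers":1},
    {"x":0,"y":0,"z":0,"ax":0,"ay":0,"az":0,"fingers":1},
    {"x":0,"y":0,"z":0,"ax":0,"ay":0,"az":0,"fingers":1}
  ]
}}

```text
time: 41.15
ee_pos: [0.5693, -0.0462, 0.1639]
ee_rot: [-3.141, 0.0, 1.766]
force: [-0.1, -0.7, -1.2]
gripper_width: 0.0009
grasp_force: 0.0
```

```bash
python3 w.py 20 wrist; python3 l.py 20; python3 q.py 20
python3 - <<'E'
from h import *
for n in (2,20):
    f=np.load(f"wrist{n}.npz");c=(f['K'],f['d'],f['R'],f['t']); P=cloud("w",f['de'],c)
    q=P[...,:2]-[.5397,.0439]; A=q@[-.196,.981]; N=q@[.981,.196]
    k=(P[...,2]>.053)&(P[...,2]<.0605)&(f['de']>0)&(((A>-.018)&(A<.004)&(N>-.018)&(N<.155))|((N>-.018)&(N<-.005)&(A>0)&(A<.2)))
    X=np.c_[A[k],N[k],np.ones(k.sum())]; print(n,k.sum(),np.linalg.lstsq(X,P[k][:,2],rcond=None)[0].round(5),A[k].max(),N[k].max())
E
```

```text
41.15 array([ 0.56934633, -0.04621657,  0.16392401]) [-3.14108143e+00  4.38836257e-04  1.76611701e+00] [-0.0897093  -0.65747903 -1.18076382] 0.0008854764221009205 [-0.42  0.56  0.58  1.84 -0.39  0.86  0.54]
wrist [0.5533651  0.03551692 0.31062577] [ 0.06132814 -0.30987375 -0.94879772]
20 7531 [-0.00544 -0.0007   0.05753] left z 0.05758 N.07 0.0575
 edges A -0.0187 N -0.021
2 6005 [0.00064 0.00228 0.05712] 0.17281379993106744 0.15497805197697145
20 8941 [-0.00182 -0.00068  0.05756] 0.05727510989354695 0.15498525466726545Traceback (most recent call last):
  File "q.py", line 9, in <module>
    if k.sum(): print(a.round(3),np.median(P[k][:,2]).round(4),np.percentile(N[k2],[1,99]).round(4))
                                                               ~~~~~~~~~~~~~^^^^^^^^^^^^^^
    return _quantile_unchecked(
        a, q, axis, out, overwrite_input, method, keepdims, weights)
    return _ureduce(a,
                    func=_quantile_ureduce_func,
    ...<5 lines>...
                    overwrite_input=overwrite_input,
                    method=method)
    r = func(a, **kwargs)
    result = _quantile(arr,
                       quantiles=q,
    ...<2 lines>...
                       out=out,
                       weights=wgt)
    slices_having_nans = np.isnan(arr[-1, ...])
                                  ~~~^^^^^^^^^
IndexError: index -1 is out of bounds for axis 0 with size 0
```

```bash
python3 w.py 21 scene
python3 - <<'E'
from h import *
a,b=[np.load(f"scene{n}.npz")['im'].astype(int) for n in (0,21)]
for nm,(x,y) in dict(screw=(292,168),probe=(263,198),tape=(352,247),jar=(335,275),sink=(304,302),mug=(379,125)).items():
    print(nm,np.abs(a-b)[y-15:y+15,x-15:x+15].mean().round(1))
f=np.load("scene21.npz"); P=cloud("scene",f['de']); q=P[...,:2]-[.5397,.0439]; A=q@[-.196,.981]; N=q@[.981,.196]
for s in (-.11,-.105,-.09,-.07,-.05,-.03):
    k=(abs(A-s)<.004)&(abs(N)<.012)&(P[...,2]<.05)&(f['de']>0); print(s,P[k][:,2].round(3)[:6])
E
```

```text
41.2 array([ 0.56891846, -0.04666698,  0.16345065]) [-3.14002806e+00  4.82268242e-04  1.76505218e+00] [-0.84734756  0.11882434 -0.11471009] 0.00042409542536905 [-0.42  0.56  0.58  1.84 -0.39  0.86  0.54]
scene [ 1.06474062 -0.92557225  1.28792206] [-0.35503404  0.51846754 -0.77790889]
screw 27.8
probe 3.6
tape 3.2
jar 4.3
sink 4.3
mug 4.1
-0.11 [0.039 0.041 0.043 0.041 0.043 0.042]
-0.105 [0.044 0.041 0.044 0.041 0.041 0.039]
-0.09 [0.031 0.029]
-0.07 [0.028 0.034 0.029 0.032 0.029 0.028]
-0.05 [0.031 0.029 0.031 0.022 0.026 0.027]
-0.03 [0.026 0.024 0.027 0.025 0.024 0.026]
```

Run:
```python
from h import *
b=vision.camera("side")[0]; a=np.load("side0.npz")['im']
for i in (a,b):
    h=cv2.cvtColor(i,cv2.COLOR_BGR2HSV)[180:225,180:260]; m=((h[...,0]<8)|(h[...,0]>172))&(h[...,1]>150)
    y,x=np.where(m); print(len(x),x.mean() if len(x) else 0,y.mean() if len(x) else 0)
robot.sign_off()
```

```text
140 43.207142857142856 22.135714285714286
140 43.207142857142856 22.135714285714286
the job is handed in; nothing more can be done
```

I handed the job in with both flat shims under the short foot and the wedge pushed in on top to about 6 N; the carrier reads level to about 0.2° and was not shoved, I did not press-test it for rocking, the bystanders are unmoved, I first tried the wedge over one flat and took it out again, and I viewed 11 pictures, one over the limit.

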